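Chock and lay a clay vase on a sloping display stand

TASK

Get the clay vase ready for the viewing: take the loose wooden chock that matches the empty pocket in the foam of the sloping display stand and press it fully home, then lift the vase out of its packing cradle and gently lay it on its side across the slope, centred, against both chocks. The vase rolls, so keep hold of it until you feel it bearing on both chocks, and only then let go so that it stays there; do not knock the vase hard, do not let it get down to the table, and leave everything else where it is.

Things in the scene. Friction and masses are not known exactly. Their poses are not given: they have to be found in the camera images.
- vase: Terracotta vase lying on its side: a straight cylinder 54 mm in diameter, 140 mm long, with a thin neck (30 mm across, reaching 111 mm from the origin) at one end; 0.24 to 0.48 kg. Origin on the axis, halfway along the straight part (centre of mass within 4 mm). Its y axis is the vase's axis, towards the mouth; it may roll about y. On the stand the mouth may be at either end.
- cradle: Fixed packing cradle holding the vase at the start: base 100 x 150 x 6 mm, two foam V supports at y = -48 and +48 mm (each 24 mm long along y, 72 mm wide, up to 41 mm high) with 72 mm free between them for fingers. The vase's axis lies along the cradle's y axis, 55 mm above the table. Origin under its centre, z up.
- stand: Fixed display stand, 190 mm (x) by 200 mm (y), carrying the sloping deck. Origin on the table under the deck's centre, z up, x is the horizontal direction in which the deck falls. It carries the deck and the chock already fitted.
- deck: Sloping top of the stand: grey foam, 190 mm (x, down the slope) by 200 mm (y, level, across it), 24 mm thick. Origin at the middle of the foam's top face, 52 mm above the table; x points down the slope, which falls 12 degrees; y is level; z is square to the foam. Three flat coins, 3 mm high, lie at x = -66 mm.
- fixed_chock (a point): The chock already fitted for good in the deck (not to be taken out), told as the origin of a loose chock would be: deck x 50, y -51, z -14 mm. Above the foam it has the same shape as the loose one. Fixed and loose chock leave 72 mm free between them for a finger.
- pocket (a point): Where the loose chock's origin is when fully home: deck x 50, y 51, z -14 mm; its axes are then parallel to the deck's and its shoulder rests on the foam.
- pocket_mouth (a point): Mouth of the empty pocket at the foam's top face, deck x 50, y 51, z 0 mm. It is cut to the shape of the chock's foot, 2 mm longer and wider, 16.5 mm deep. Springy foam lips in its walls grip the foot from 3 mm deep on and nudge it up the slope against the pocket's upper wall: pressing it home takes 5 to 20 N along deck -z; its weight is not enough.
- rest (a point): Where the vase's origin lies when it rests on the foam against both chocks, its axis along deck y: deck x 18.8, y 0, z 27 mm (this point).
- chock: Loose chock that fits the pocket, standing on the table: a brown wooden wedge, x -20 to 20, y -15 to 15, z 0 to 42 mm, about 90 g. Origin under its centre, on the underside of the foot, z up. Foot: z 0 to 14, x -15 to 17, y -12 to 12 mm, with a tab on the +y side at x 7 to 17, out to y = 21 mm; its lower edges are tapered by 2 mm over 3 mm.
- chock_grip (a point): Point on the loose chock at its x 8, y 0, z 30 mm, where it is gripped by its upright sides y = -15 and 15, above the foot and tab. Its 45 degree face rises from the toe at x = -20, z = 15 to x = 8, z = 42, then a flat top runs to x = 20. Once home, the sloping face looks up the slope.
- other_chock: A chock of the other hand, the mirror image of the loose one (its tab is on its -y side): it does not fit the pocket and is to be left alone. The two may stand in each other's places. Same origin and axes.
- pot: Bystander: squat terracotta pot, 80 mm across, 72 mm high, origin under its centre.
- jug: Bystander: white ceramic vase standing upright, 72 mm across, 105 mm high, origin under its centre.
- plate: Bystander: white plate, 200 mm across, 20 mm high, origin under its centre.
- tape_roll: Bystander: cardboard tape roll lying flat, 90 mm across, 45 mm high, origin under its centre.
- trinket_box: Bystander: small wooden box, 94 x 64 x 48 mm, origin under its centre.
- loupe: Bystander: black stand magnifier, 44 mm across, 36 mm high, origin under its centre.
Mind the look-alikes: they are no part of the job. Several things have the shape of the vase; the one meant has the colours described above. What is shaped like the chock but yellow is not meant.

How it is judged:
By the outcome, as a careful person would: the job done as asked, in the order asked, and still so for the second after the job is handed in, with the robot touching nothing.
It also fails if it takes over 61 s, if anything falls off the work surface, if the arm or the gripper's body presses on something with over 40 N, if the wrist force passes 120 N, or if a joint passes its speed limit or range.

ROBOT

A 7-joint arm with a two-finger parallel gripper is mounted at the origin on the work surface. World frame = base frame: x ahead of the robot, y to its left, z up, the work surface at z = 0. Lengths are in m, angles in rad, forces in N, time in s.
With the tool pointing down it reaches from about 0.425 to 1.025 m from the base axis. Payload 9.4 kg.
Tool frame: the origin (TCP) lies on the centre line of the jaws, within the pads' length; the fingertips stand 8 mm ahead of it and the grasp point (between the pads) lies 11 mm behind it; x points along the fingers, z is the direction in which the jaws open and shut, and the axes are right-handed (so a half turn about x gives the same grasp; the last joint's range is limited). The gripper opens to 93 mm and grips with 3 to 60 N. Pads are 15 mm wide; open, the fingers measure 128 mm over their backs; the gripper's body (75 mm by 188 mm) begins 65 mm behind the grasp point.
Start: joints at [1.195, 0.599, -0.003, 1.599, 0.002, 0.943, -0.08], TCP at [0.213, -0.693, 0.227] pointing down, gripper open.
Joint ranges: [-2.57, 2.57], [-0.35, 1.97], [-1.29, 1.29], [0.11, 2.56], [-1.05, 4.19], [0.11, 1.86], [-2.63, 2.63]. Speed limits (rad/s): [2.22, 2.22, 3.01, 3.01, 3.14, 3.14, 3.14].

INTERFACE

Orientations are given as a unit quaternion [x, y, z, w].
In Python, from rig import telemetry, eyes, env gives the robot as it stands. The module is installed in compiled form; this text tells all that it offers.
- The arm moves only by the shell command python3 -m jog 'ROWS' [FORCE]. ROWS is JSON, a list of rows, each a list of 3 entries, a list of its own where there are three numbers: the turn, a rotation vector about the world's x, y, z in degrees, then the shift along the world's x, y, z in m, then the closure, from -1 (fully open) to 1 (shut). In form: [[[ax, ay, az], [x, y, z], claw], ...]. A call has 1 to 12 rows; each row shifts and turns the commanded pose from where the row before left it; what a row does not reach is not made up. A row lasts 1/12 s, in which the tool goes at most 41.7 mm and 7.16 degrees, less where a joint would pass 70% of its speed; a pose out of reach is approached as far as the arm can. A call is refused whole if a number of a shift passes 0.0417 or a number of a turn 7.16, either way. A call with a gripper value outside its range is refused whole. The fingers move at their own pace and stop on an object; FORCE is the grip in N (left out, the last holds). Time passes only in rows, so rows that do not move let the fingers close. It gives the time, the measured TCP pose, the force and the opening at its end, in the units of the state.
- telemetry.read_state(): the state, without advancing time (a new reading comes with each control period).
- eyes.camera(name): name is "scene" or "side" or "wrist"; returns a dict with "pixels" (384x512x3 uint8, blue, green, red), "camera_matrix" (3x3 intrinsics, pixels), "R" (3x3) and "t" (3): a world point X has camera coordinates R X + t; the wrist camera has in their place "T_tool_cam" (4x4, takes a point from camera to tool coordinates, whose origin is the TCP and whose axes are the tool frame's). Camera axes: x right, y down, z forward; pixel columns grow to the right and rows downward; lengths in m; the calibration is good to about 2 mm. A picture is of the moment at which its call begins: read the wrist's pose just before it. There is no depth.
- env.job_done(): hands the job in, once; it reports no verdict.
The state is a dict: "t": time; "joint_positions": joint angles; "joint_velocities": joint speeds; "joint_torque": joint torques, N m; "position": TCP position; "tcp_rot": TCP orientation; "contact_force": force on the tool from outside, world axes, zero at the start; "moment": the same for the moment, N m; "gripper_width": finger opening in m.
Only numpy, scipy, OpenCV 4.12 (cv2) and the standard library are available. Lean on these libraries where they do the work, as an engineer would, in place of code of your own. Each camera call takes 0.05 s, during which the arm holds its last target.

## Working session

There is one attempt and no reset: what is moved stays moved. The work goes in short steps, Python scripts to look and compute and a shell command to move; the robot and the scene stay as the last step left them, time stands still between calls to the robot, and variables do not carry over. Pictures are saved under pics/ and viewed, and the job is handed in when it is done.

```bash
mkdir -p pics
python3 - <<'E'
from rig import telemetry, eyes
import cv2,json
s=telemetry.read_state(); print(s)
for n in ("scene","side","wrist"):
    c=eyes.camera(n); cv2.imwrite(f"pics/{n}0.png",c["pixels"])
    print(n,{k:v for k,v in c.items() if k!="pixels"})
E
```

```text
{'t': 0.0, 'joint_positions': array([ 1.19532518,  0.60010271, -0.00254428,  1.60016807,  0.00183312,
        0.94290405, -0.07977878]), 'joint_velocities': array([ 6.15761301e-04, -3.00865164e-04,  5.20835982e-05, -2.28827687e-04,
        9.35018224e-04,  2.33369626e-04,  1.01505313e-03]), 'joint_torque': array([-2.29165244e-04, -7.65086031e+01,  1.49739739e+00, -2.52354813e+01,
       -5.22967894e-02,  1.68263231e-02,  1.92159987e-04]), 'position': array([ 0.21322719, -0.69241073,  0.22576252]), 'tcp_rot': array([ 0.42026887,  0.56935028, -0.41970605,  0.5683847 ]), 'contact_force': array([-0.24335009, -0.56997878,  0.53144687]), 'moment': array([0.05956894, 0.03345866, 0.00321194]), 'gripper_width': 0.09277598914940727}
scene {'camera_matrix': array([[384.83725613,   0.        , 254.92661344],
       [  0.        , 384.83725613, 189.633215  ],
       [  0.        ,   0.        ,   1.        ]]), 'R': array([[-0.00214625,  0.99998052, -0.00586067],
       [ 0.84562835, -0.00131335, -0.53377051],
       [-0.53376782, -0.00610155, -0.84560906]]), 't': array([ 0.02745536, -0.41953577,
[... 229 characters left out ...]
55,  0.00623133],
       [-0.2313908 ,  0.44202373, -0.86664487],
       [ 0.39083458, -0.77353764, -0.49888661]]), 't': array([0.46778668, 0.16871307, 1.03296636])}
wrist {'camera_matrix': array([[269.17168013,   0.        , 257.03158516],
       [  0.        , 269.17168013, 191.04432621],
       [  0.        ,   0.        ,   1.        ]]), 'T_tool_cam': array([[-7.52931570e-04, -2.37780473e-01,  9.71318629e-01,
        -1.58515476e-01],
       [ 3.48151379e-04, -9.71318908e-01, -2.37780271e-01,
         6.57121836e-02],
       [ 9.99999656e-01,  1.59133648e-04,  8.14120271e-04,
        -8.55449179e-05],
       [ 0.00000000e+00,  0.00000000e+00,  0.00000000e+00,
         1.00000000e+00]])}
```

View pics/scene0.png

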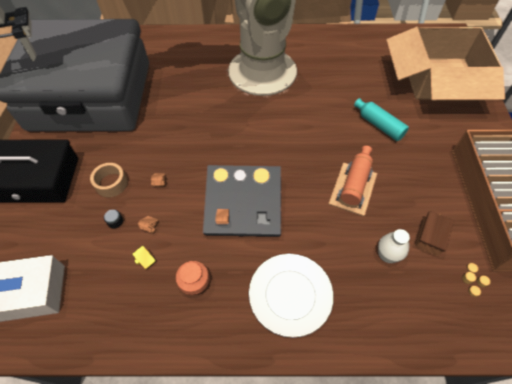

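View pics/side0.png

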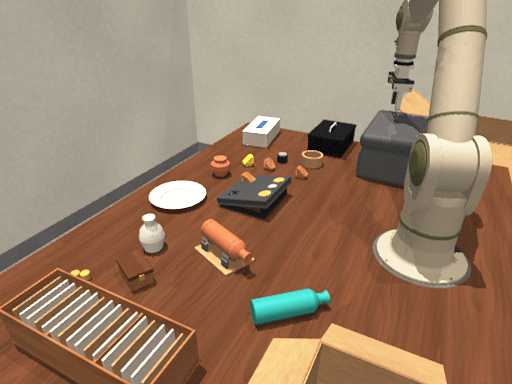

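View pics/wrist0.png

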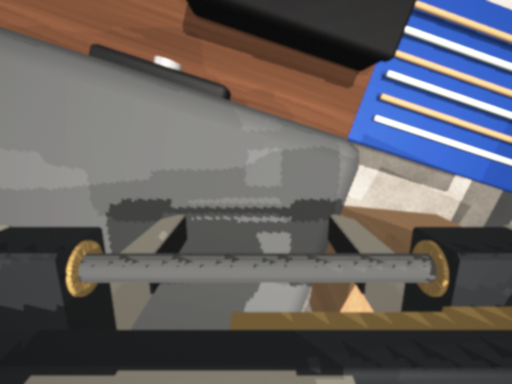

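The scene picture shows robot base (265,75), stand (243,200) with fixed chock (222,216) and pocket (263,217), terracotta vase in cradle (357,180), two brown chocks (158,180) and (148,224), yellow one (144,257). Enlarging the chocks and the stand next.

Run:
```python
import cv2,numpy as np
a=cv2.imread("pics/scene0.png"); b=cv2.imread("pics/side0.png")
A=cv2.resize(a[165:240,125:185],None,fx=6,fy=6,interpolation=cv2.INTER_CUBIC)
B=cv2.resize(b[145:190,235:315],None,fx=5,fy=5,interpolation=cv2.INTER_CUBIC)
o=np.zeros((450,800,3),np.uint8);o[:450,:360]=A;o[:225,370:770]=B
cv2.imwrite("pics/crop1.png",o)
A=cv2.resize(a[155:245,195:385],None,fx=4,fy=4,interpolation=cv2.INTER_CUBIC)
cv2.imwrite("pics/crop2.png",A)
```

```text
(no output)
```

View pics/crop1.png

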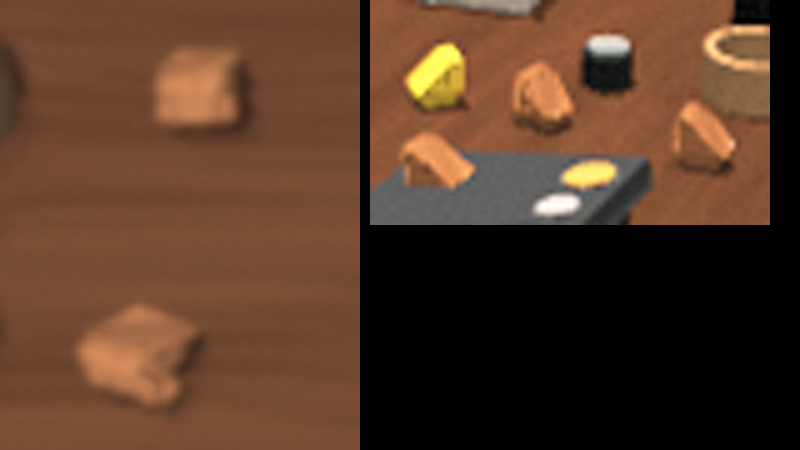

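View pics/crop2.png

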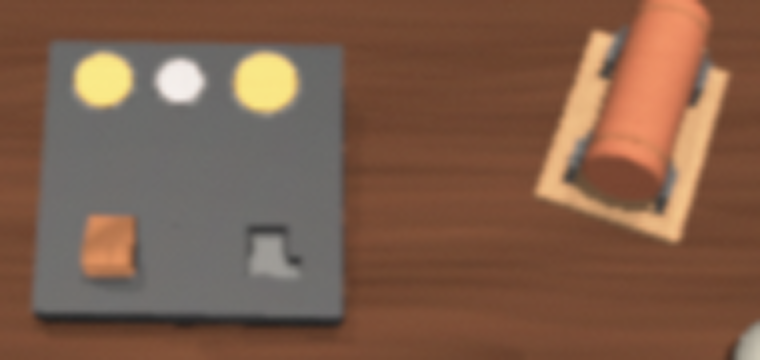

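```bash
cat > h.py <<'E'
from rig import telemetry, eyes
import cv2,numpy as np
from scipy.spatial.transform import Rotation as Ro
def pose():
    s=telemetry.read_state(); T=np.eye(4);T[:3,:3]=Ro.from_quat(s["tcp_rot"]).as_matrix();T[:3,3]=s["position"];return T,s
def cam(n):
    T,s=pose(); c=eyes.camera(n); K=c["camera_matrix"]
    if n=="wrist": M=T@c["T_tool_cam"]
    else:
        M=np.eye(4);M[:3,:3]=c["R"].T;M[:3,3]=-c["R"].T@c["t"]
    return c["pixels"],K,M
def ray(K,M,uv):
    d=M[:3,:3]@np.linalg.inv(K)@np.array([uv[0],uv[1],1.]);return M[:3,3],d
def plane(K,M,uv,z):
    o,d=ray(K,M,uv);return o+d*(z-o[2])/d[2]
def proj(K,M,X):
    p=K@(M[:3,:3].T@(np.asarray(X)-M[:3,3]));return p[:2]/p[2]
def save(n,name):
    p,K,M=cam(n);cv2.imwrite(f"pics/{name}.png",p);np.savez(f"{name}.npz",p=p,K=K,M=M);return p,K,M
def load(name):
    d=np.load(f"{name}.npz");return d["p"],d["K"],d["M"]
E
python3 - <<'E'
from h import *
np.set_printoptions(precision=3,suppress=True)
T,s=pose();print(T)
p,K,M=save("scene","s1")
for n,uv,z in [("A",(158,180),.03),("B",(148,224),.03),("Y",(144,257),.03),("stand",(243,200),.05),("fc",(222,216),.07),("pm",(263,217),.04),("vase",(357,180),.07),("tape",(109,180),.045),("loupe",(113,217),.036),("pot",(193,278),.06),("jug",(394,247),.06),("plate",(291,294),.02),("deckc",(207,167),.07),("deckc",(280,167),.07),("deckc",(280,235),.03),("deckc",(204,234),.03)]:
    print(n,plane(K,M,uv,z))
E
```

```text
[[-0.     0.956  0.294  0.213]
 [ 0.001  0.294 -0.956 -0.693]
 [-1.    -0.    -0.001  0.226]
 [ 0.     0.     0.     1.   ]]
A [ 0.483 -0.298  0.03 ]
B [ 0.621 -0.306  0.03 ]
Y [ 0.713 -0.302  0.03 ]
stand [ 0.56  -0.058  0.05 ]
fc [ 0.619 -0.109  0.07 ]
pm [ 0.606 -0.005  0.04 ]
vase [0.51  0.247 0.07 ]
tape [ 0.492 -0.429  0.045]
loupe [ 0.603 -0.399  0.036]
pot [ 0.777 -0.17   0.06 ]
jug [0.699 0.313 0.06 ]
plate [0.803 0.06  0.02 ]
deckc [ 0.467 -0.157  0.07 ]
deckc [0.467 0.043 0.07 ]
deckc [0.653 0.038 0.03 ]
deckc [ 0.65  -0.157  0.03 ]
```

```bash
python3 -m jog '[[[0,0,-1.4],[0.018,0.033,0.006],-1],[[0,0,-1.4],[0.018,0.033,0.006],-1],[[0,0,-1.4],[0.018,0.033,0.006],-1],[[0,0,-1.4],[0.018,0.033,0.006],-1],[[0,0,-1.4],[0.018,0.033,0.006],-1],[[0,0,-1.4],[0.018,0.033,0.006],-1],[[0,0,-1.4],[0.018,0.033,0.006],-1],[[0,0,-1.4],[0.018,0.033,0.006],-1],[[0,0,-1.4],[0.018,0.033,0.006],-1],[[0,0,-1.4],[0.018,0.033,0.006],-1],[[0,0,-1.4],[0.018,0.033,0.006],-1],[[0,0,0],[0,0,0],-1]]'
python3 - <<'E'
from h import *
save("wrist","w1"); T,s=pose();print(T.round(3),s["joint_positions"])
E
```

```text
t: 1.2
position: [0.4157, -0.3233, 0.2937]
tcp_rot: [0.492, 0.509, -0.489, 0.51]
contact_force: [0.8, 0.5, -0.9]
gripper_width: 0.0932
[[ 0.002  0.999  0.037  0.414]
 [ 0.     0.037 -0.999 -0.326]
 [-1.     0.002 -0.     0.293]
 [ 0.     0.     0.     1.   ]] [ 0.55901718  0.28401208  0.00246126  1.97234315 -0.00248161  0.88410314
 -0.97115752]
```

View pics/w1.png

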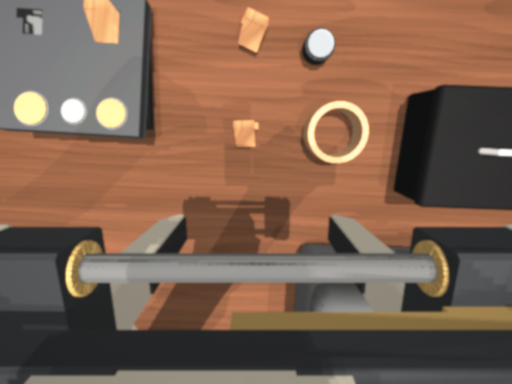

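Wrist view: two brown chocks at (246,133) and (253,30), stand upper left with pocket (30,20). Enlarging both and the pocket.

Run:
```python
import cv2,numpy as np
a=cv2.imread("pics/w1.png")
f=lambda r,c,s=6:cv2.resize(a[r[0]:r[1],c[0]:c[1]],None,fx=s,fy=s,interpolation=cv2.INTER_CUBIC)
A=f((110,156),(222,272),8);B=f((0,60),(230,280),8);C=f((0,60),(0,50),8)
o=np.zeros((480,800,3),np.uint8);o[:368,:400]=A;o[:480,400:800]=B
cv2.imwrite("pics/crop3.png",o);cv2.imwrite("pics/crop4.png",C)
```

```text
(no output)
```

View pics/crop3.png

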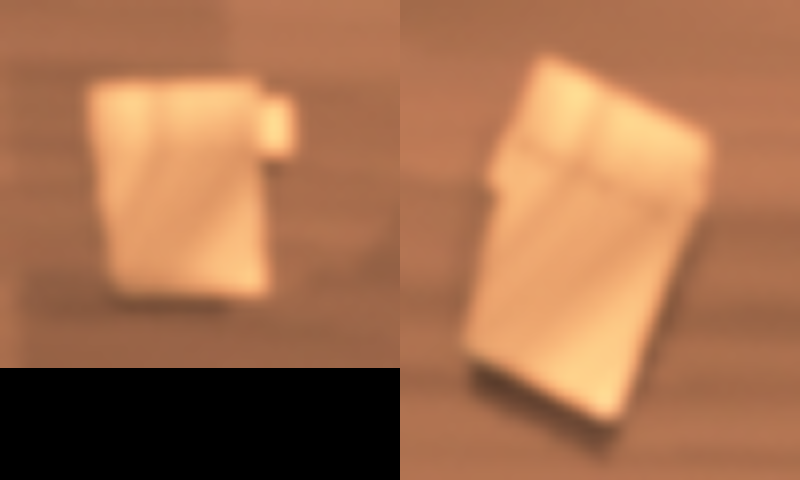

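View pics/crop4.png

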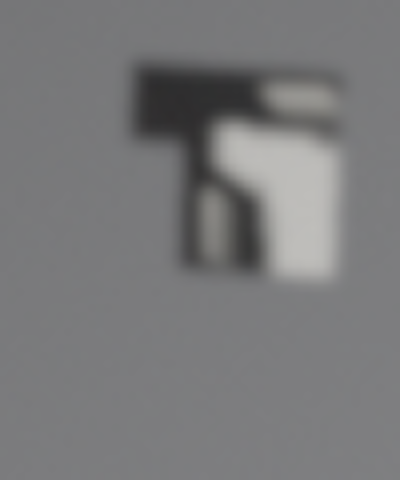

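Chock at (253,30) (scene 148,224) has its tab on the +y side when the heel points +x, like the pocket; the one at (246,133) (scene 158,180) has it on the −y side; the (144,257) one is yellow. So B, the scene (148,224) one, is the fitting chock. Moving closer to measure.

```bash
python3 -m jog '[[[0,0,-1],[0.02,0.004,-0.015],-1],[[0,0,-1],[0.02,0.003,-0.015],-1],[[0,0,0],[0.02,0.002,-0.015],-1],[[0,0,0],[0.02,0.002,-0.015],-1],[[0,0,0],[0.02,0.002,-0.015],-1],[[0,0,0],[0.018,0.002,-0.015],-1],[[0,0,0],[0,0,0],-1],[[0,0,0],[0,0,0],-1]]'
python3 - <<'E'
from h import *
np.set_printoptions(precision=4,suppress=True)
p,K,M=save("wrist","w2"); T,s=pose();print(T)
hsv=cv2.cvtColor(p,cv2.COLOR_BGR2HSV);print(hsv[120,250])
c=p[40:190,170:350];cv2.imwrite("pics/crop5.png",cv2.resize(c,None,fx=4,fy=4,interpolation=cv2.INTER_CUBIC))
E
```

```text
t: 1.92
position: [0.5288, -0.3154, 0.2012]
tcp_rot: [-0.501, -0.5, 0.502, -0.498]
contact_force: [0.2, 0.3, 0.4]
gripper_width: 0.093
[[-0.0017  1.     -0.0057  0.5283]
 [ 0.     -0.0057 -1.     -0.3159]
 [-1.     -0.0017 -0.      0.2021]
 [ 0.      0.      0.      1.    ]]
[ 13 137 235]
```

View pics/w2.png

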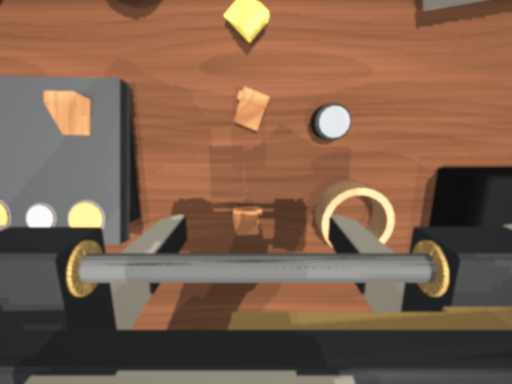

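View pics/crop5.png

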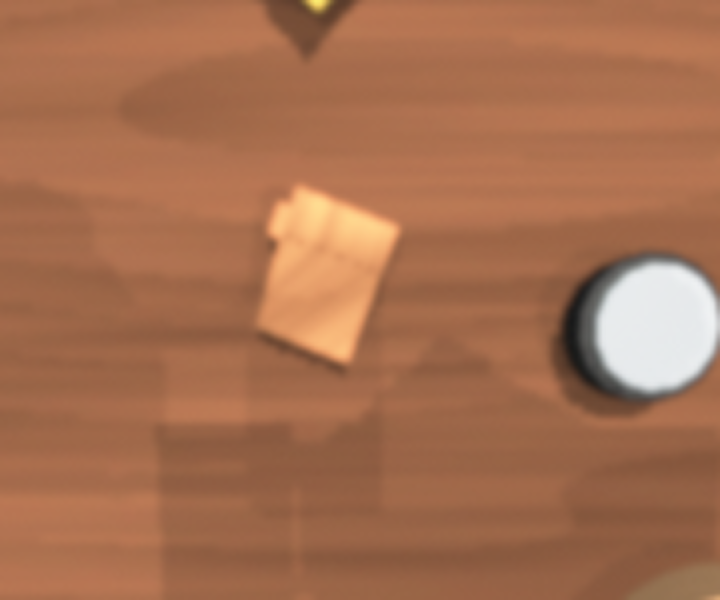

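```bash
cat >> h.py <<'E'
def fit2(local,world):
    l=np.asarray(local)[:,:2];w=np.asarray(world)[:,:2];lc=l.mean(0);wc=w.mean(0)
    a=l-lc;b=w-wc;th=np.arctan2((a[:,0]*b[:,1]-a[:,1]*b[:,0]).sum(),(a*b).sum())
    R=np.array([[np.cos(th),-np.sin(th)],[np.sin(th),np.cos(th)]]);t=wc-R@lc
    return np.degrees(th),t,R,np.linalg.norm(w-(l@R.T+t),axis=1)
E
python3 - <<'E'
from h import *
np.set_printoptions(precision=4,suppress=True)
p,K,M=load("w2")
px=[(297,187),(400,230),(258,328),(348,366)];loc=np.array([(.02,.015,.042),(.02,-.015,.042),(-.02,.015,.015),(-.02,-.015,.015)])
W=[plane(K,M,(u/4+170-.4,v/4+40-.4),l[2]) for (u,v),l in zip(px,loc)]
print(np.array(W))
th,t,R,e=fit2(loc,W);print(th,t,e, "grip",t+R@[.008,0])
E
```

```text
[[ 0.636  -0.3013  0.042 ]
 [ 0.6246 -0.3299  0.042 ]
 [ 0.5985 -0.2873  0.015 ]
 [ 0.5869 -0.3151  0.015 ]]
-21.386909544418117 [ 0.6115 -0.3084] [0.0006 0.0002 0.0002 0.0005] grip [ 0.6189 -0.3113]
```

```bash
python3 -m jog '[[[0,0,-3],[0.013,0.001,-0.012],-0.075],[[0,0,-3],[0.013,0.001,-0.012],-0.075],[[0,0,-3],[0.013,0.001,-0.012],-0.075],[[0,0,-3],[0.013,0.001,-0.012],-0.075],[[0,0,-3],[0.013,0,-0.012],-0.075],[[0,0,-3],[0.013,0,-0.012],-0.075],[[0,0,-3],[0.013,0,-0.012],-0.075],[[0,0,0],[0,0,0],-0.075],[[0,0,0],[0,0,0],-0.075],[[0,0,0],[0,0,0],-0.075]]' 20
python3 - <<'E'
from h import *
np.set_printoptions(precision=4,suppress=True)
save("wrist","w3");T,s=pose();print(T, np.degrees(np.arctan2(T[1,2],T[0,2])),s["gripper_width"],s["contact_force"])
E
```

```text
t: 2.8
position: [0.6193, -0.312, 0.1198]
tcp_rot: [-0.584, -0.399, 0.584, -0.399]
contact_force: [-0.6, -0.0, -0.6]
gripper_width: 0.0501
[[ 0.0005  0.9318 -0.363   0.6194]
 [-0.0007 -0.363  -0.9318 -0.312 ]
 [-1.      0.0007  0.0005  0.1199]
 [ 0.      0.      0.      1.    ]] -111.28401642485625 0.04998254751747776 [ 0.4048 -0.2148 -0.1293]
```

View pics/w3.png

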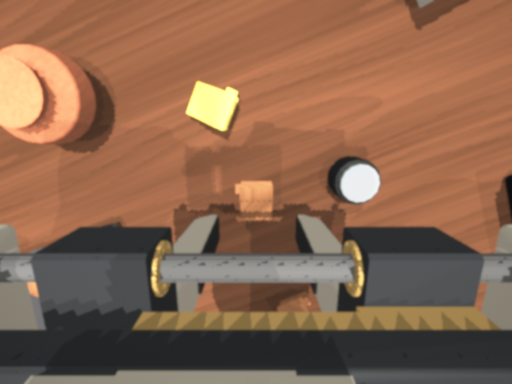

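Chock (255,195) is centred between the fingers, loupe at (356,180) is clear. Descending.

```bash
python3 -m jog '[[[0,0,0],[0,0.0007,-0.02],-0.075],[[0,0,0],[0,0,-0.02],-0.075],[[0,0,0],[0,0,-0.02],-0.075],[[0,0,0],[0,0,-0.02],-0.075],[[0,0,0],[0,0,-0.014],-0.075],[[0,0,0],[0,0,0],-0.075],[[0,0,0],[0,0,0],-0.075]]'
python3 -m jog '[[[0,0,0],[0,0,0],1],[[0,0,0],[0,0,0],1],[[0,0,0],[0,0,0],1],[[0,0,0],[0,0,0],1],[[0,0,0],[0,0,0],1],[[0,0,0],[0,0,0],1]]' 30
```

```text
t: 3.43
position: [0.6199, -0.3106, 0.0249]
tcp_rot: [-0.584, -0.399, 0.584, -0.399]
contact_force: [0.1, -0.2, -0.1]
gripper_width: 0.0501
t: 3.93
position: [0.6209, -0.3105, 0.0257]
tcp_rot: [0.584, 0.399, -0.583, 0.4]
contact_force: [-0.4, 0.4, 5.8]
gripper_width: 0.0297
```

```bash
python3 -m jog '[[[0,0,0],[0,0,0.01],1],[[0,0,0],[0,0,0.02],1],[[0,0,0],[0,0,0.03],1],[[0,0,0],[0,0,0.03],1],[[0,0,3],[0,0.015,0.03],1],[[0,0,3],[-0.01,0.025,0.03],1],[[0,0,3],[-0.015,0.03,0.015],1],[[0,0,3],[-0.02,0.033,0],1],[[0,0,3],[-0.02,0.033,0],1],[[0,0,3],[-0.02,0.033,0],1],[[0,0,3],[-0.02,0.033,0],1],[[0,0,0],[-0.01,0.03,0],1]]'
python3 -m jog '[[[0,0,0],[-0.01,0.02,0],1],[[0,0,0],[0,0.01,0],1],[[0,0,0],[0,0,0],1],[[0,0,0],[0,0,0],1]]'
python3 - <<'E'
from h import *
np.set_printoptions(precision=4,suppress=True)
save("wrist","w4");T,s=pose();print(T, np.degrees(np.arctan2(T[1,2],T[0,2])),s["gripper_width"],s["contact_force"])
E
```

```text
t: 4.93
position: [0.5024, -0.0767, 0.1903]
tcp_rot: [-0.5, -0.5, 0.501, -0.499]
contact_force: [0.5, -0.5, -0.2]
gripper_width: 0.0298
t: 5.27
position: [0.4962, -0.0485, 0.1901]
tcp_rot: [0.501, 0.499, -0.501, 0.499]
contact_force: [0.0, 1.0, -0.6]
gripper_width: 0.0297
[[ 0.0009  1.     -0.0056  0.4962]
 [-0.0006 -0.0056 -1.     -0.0493]
 [-1.      0.0009  0.0006  0.1899]
 [ 0.      0.      0.      1.    ]] -90.32231146893521 0.02936106225084942 [-0.2501 -0.1186 -0.623 ]
```

View pics/w4.png

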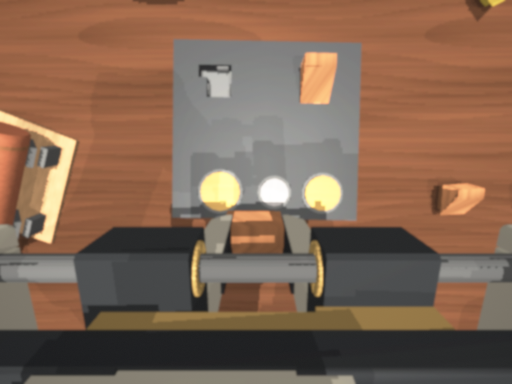

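Held chock at (257,232); stand corners near (173,40),(360,42),(357,220),(173,218), pocket (217,82), fixed chock (319,78). Enlarge for corners.

Run:
```python
import cv2,numpy as np
a=cv2.imread("pics/w4.png")
cv2.imwrite("pics/crop6.png",cv2.resize(a[30:120,165:265],None,fx=6,fy=6,interpolation=cv2.INTER_CUBIC))
cv2.imwrite("pics/crop7.png",cv2.resize(a[30:120,270:370],None,fx=6,fy=6,interpolation=cv2.INTER_CUBIC))
cv2.imwrite("pics/crop8.png",cv2.resize(a[190:290,190:325],None,fx=5,fy=5,interpolation=cv2.INTER_CUBIC))
```

```text
(no output)
```

View pics/crop6.png

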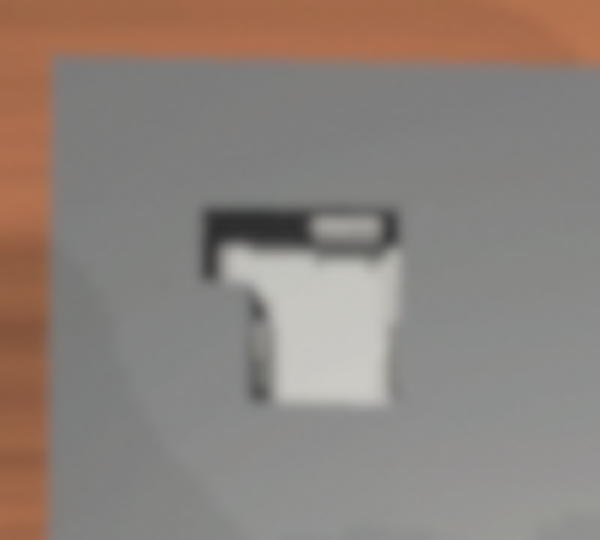

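View pics/crop7.png

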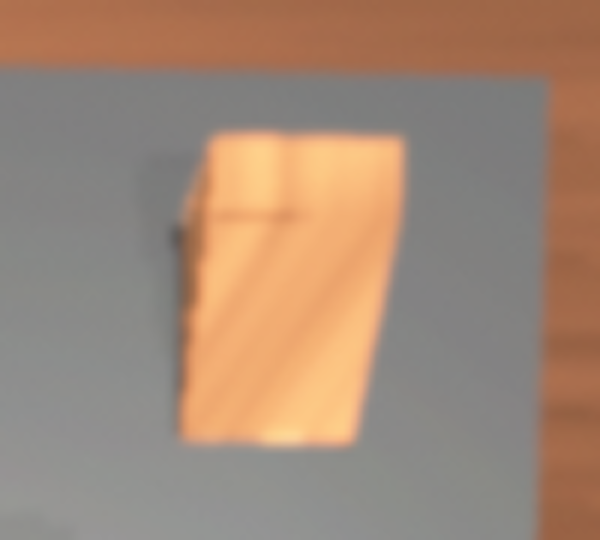

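View pics/crop8.png

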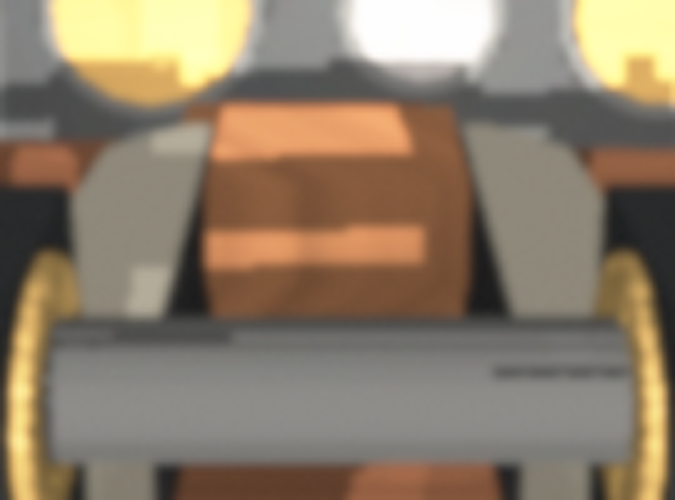

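```bash
cat >> h.py <<'E'
S,C=np.sin(np.radians(12)),np.cos(np.radians(12))
def d2s(p): # deck->stand frame (origin on table)
    x,y,z=p;return np.array([x*C+z*S,y,.052-x*S+z*C])
E
python3 - <<'E'
from h import *
np.set_printoptions(precision=4,suppress=True)
p,K,M=load("w4")
c6=lambda u,v:(u/6+165-.4,v/6+30-.4); c7=lambda u,v:(u/6+270-.4,v/6+30-.4)
D=[((68,38,0),c6(400,208)),((68,73,0),c6(203,208)),((34,38,0),c6(392,403)),((34,64,0),c6(252,402)),
((95,100,0),c6(50,57)),((95,-100,0),c7(550,80))]
for l,uv in [((20,15,42),(212,135)),((20,-15,42),(406,138)),((-20,15,15),(182,442)),((-20,-15,15),(355,442))]:
    D.append(((50+l[0],-51+l[1],-14+l[2]),c7(*uv)))
L=np.array([d2s(np.array(l)/1000) for l,_ in D]);W=np.array([plane(K,M,uv,l[2]) for l,(_,uv) in zip(L,D)])
th,t,R,e=fit2(L,W);print(th,t,e*1e3);print(((W[:,:2]-(L[:,:2]@R.T+t))*1e3).round(1))
p2,K2,M2=load("s1")
print("scene proj check",[proj(K2,M2,[*(t+R@l[:2]),l[2]]).round(1) for l in L[4:]])
def tow(d):
    l=d2s(np.array(d)/1000);return np.array([*(t+R@l[:2]),l[2]])
for n,d in [("pocket",(50,51,-14)),("mouth",(50,51,0)),("griphome",(58,51,16)),("rest",(18.8,0,27))]:print(n,tow(d))
# held chock: heel top corners, in crop8
p,K,M=load("w4")
E
```

```text
-1.4597919573643356 [ 0.5569 -0.058 ] [0.9212 0.1615 1.0546 0.2827 1.1474 0.3247 0.5677 0.7316 0.8505 1.0043]
[[ 0.9  0. ]
 [ 0.2  0. ]
 [ 0.6  0.9]
 [ 0.2 -0.2]
 [-1.   0.6]
 [-0.3 -0.1]
 [ 0.1  0.6]
 [ 0.3 -0.7]
 [-0.8 -0.1]
 [-0.2 -1. ]]
scene proj check [array([280.5, 234.4]), array([202.7, 232.7]), array([227.1, 220.9]), array([215.3, 220.7]), array([228.7, 209. ]), array([217.3, 208.7])]
pocket [ 0.6042 -0.0082  0.0279]
mouth [ 0.6071 -0.0082  0.0416]
griphome [ 0.6182 -0.0085  0.0556]
rest [ 0.5809 -0.0586  0.0745]
```

Run:
```python
from h import *
np.set_printoptions(precision=1,suppress=True)
p,K,M=load("w4")
T=np.array([[0,1,-.0056,.4962],[0,-.0056,-1,-.0493],[-1,0,0,.1899],[0,0,0,1]])
img=cv2.resize(p[190:290,190:325],None,fx=5,fy=5,interpolation=cv2.INTER_CUBIC)
for l in [(20,15,42),(20,-15,42),(20,15,14),(20,-15,14),(17,12,0),(17,-12,0),(17,21,0),(17,21,14),(8,15,42),(8,-15,42)]:
    d=np.array(l)/1000-[.0095,0,.0257]
    X=T[:3,3]+T[:3,1]*d[0]-T[:3,2]*d[1]-T[:3,0]*d[2]
    uv=proj(K,M,X);q=((uv-[190,190]+.4)*5);print(l,uv,q);cv2.circle(img,tuple(q.astype(int).tolist()),3,(255,0,0),-1)
cv2.imwrite("pics/crop9.png",img)
```

```text
(20, 15, 42) [231.9 226.1] [211.4 182.7]
(20, -15, 42) [285.2 226.2] [478.  183.1]
(20, 15, 14) [235.7 210.8] [230.4 106.1]
(20, -15, 14) [280.9 210.9] [456.4 106.4]
(17, 12, 0) [241.4 208.8] [259.1  96. ]
(17, -12, 0) [274.9 208.9] [426.5  96.3]
(17, 21, 0) [228.9 208.8] [196.3  95.9]
(17, 21, 14) [226.7 215.1] [185.7 127.5]
(8, 15, 42) [232.3 245.8] [213.5 281.2]
(8, -15, 42) [284.6 245.9] [475.2 281.6]
```

View pics/crop9.png

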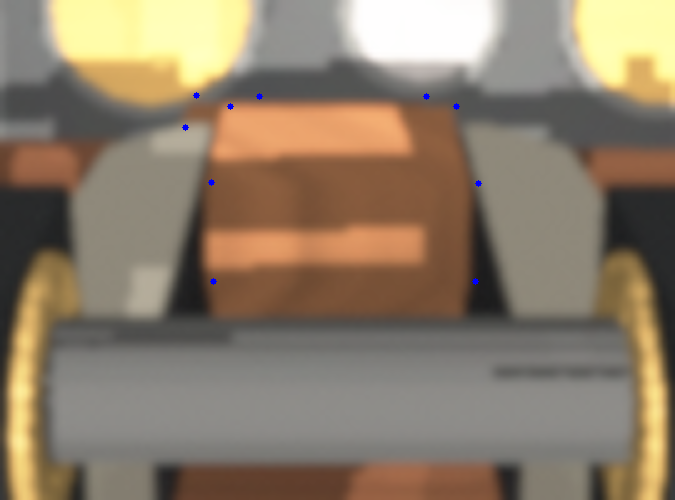

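```bash
cat >> h.py <<'E'
st_th=np.radians(-1.46);st_t=np.array([.5569,-.0580])
st_R=np.array([[np.cos(st_th),-np.sin(st_th)],[np.sin(st_th),np.cos(st_th)]])
def tow(d):
    l=d2s(np.array(d)/1000);return np.array([*(st_t+st_R@l[:2]),l[2]])
def tod(X):
    q=st_R.T@(np.asarray(X)[:2]-st_t);z=X[2]-.052;return np.array([q[0]*C-z*S,q[1],q[0]*S+z*C])*1e3
DR=np.eye(3);DR[:2,:2]=st_R;DR=DR@Ro.from_euler("y",12,degrees=True).as_matrix()
E
python3 - <<'E'
from h import *
np.set_printoptions(precision=4,suppress=True)
for z in (60,45,30,11.7):print(z,tow((59.5,51,z)))
print(DR[:,2], DR.T@DR, tod(tow((59.5,51,30))))
E
```

```text
60 [ 0.6289 -0.0088  0.0983]
45 [ 0.6257 -0.0087  0.0836]
30 [ 0.6226 -0.0087  0.069 ]
11.7 [ 0.6188 -0.0086  0.0511]
[ 0.2078 -0.0053  0.9781] [[ 1. -0. -0.]
 [-0.  1. -0.]
 [-0. -0.  1.]] [59.5 51.  30. ]
```

```bash
python3 -m jog '[[[0,0,-0.6],[0.02,0.006,-0.002],1],[[0,0,-0.5],[0.02,0.006,-0.004],1],[[0.05,2,0],[0.02,0.006,-0.006],1],[[0.05,2,0],[0.02,0.006,-0.01],1],[[0.05,2,0],[0.02,0.006,-0.014],1],[[0.05,2,0],[0.016,0.006,-0.014],1],[[0.05,2,0],[0.01,0.0045,-0.014],1],[[0.05,2,0],[0.0067,0,-0.014],1],[[0,0,0],[0,0,-0.0136],1],[[0,0,0],[0,0,0],1],[[0,0,0],[0,0,0],1],[[0,0,0],[0,0,0],1]]'
python3 - <<'E'
from h import *
np.set_printoptions(precision=4,suppress=True)
save("wrist","w5");save("side","sd5");T,s=pose();print(T,tod(T[:3,3]),s["contact_force"]);print(DR.T@T[:3,:3]);
E
```

```text
t: 6.32
position: [0.6277, -0.0087, 0.0986]
tcp_rot: [-0.452, -0.544, 0.555, -0.438]
contact_force: [0.0, -0.5, 0.1]
gripper_width: 0.0297
[[-0.2063  0.9782 -0.0247  0.6281]
 [ 0.0052 -0.0241 -0.9997 -0.0082]
 [-0.9785 -0.2064 -0.0001  0.0993]
 [ 0.      0.      0.      1.    ]] [58.546  51.6024 60.7783] [-0.1916  0.2458 -0.5662]
[[ 0.0016  1.      0.0008]
 [-0.      0.0008 -1.    ]
 [-1.      0.0016  0.    ]]
```

View pics/w5.png

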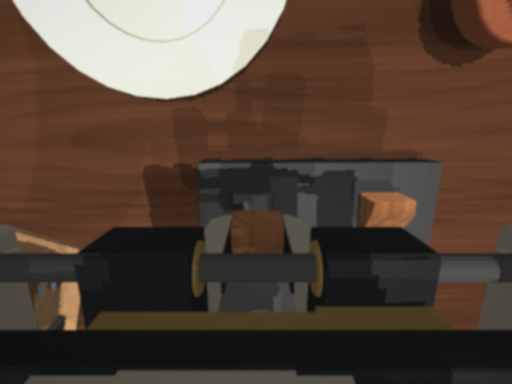

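Run:
```python
from h import *
a=cv2.imread("pics/w5.png")[150:260,185:445]
a=(255*(a/255.)**.55).astype(np.uint8)
img=cv2.resize(a,None,fx=3,fy=3,interpolation=cv2.INTER_CUBIC)
p,K,M=load("w5")
for d in [(68,38,0),(68,73,0),(56,73,0),(95,100,0),(95,-100,0),(70,-36,28),(70,-66,28),(58,-36,28),(58,-66,28)]:
    q=(proj(K,M,tow(d))-[185,150]+.3)*3;cv2.circle(img,tuple(q.astype(int).tolist()),2,(255,80,0),-1)
cv2.imwrite("pics/c10.png",img)
b=cv2.imread("pics/sd5.png")[150:240,190:310];b=(255*(b/255.)**.7).astype(np.uint8)
img=cv2.resize(b,None,fx=6,fy=6,interpolation=cv2.INTER_CUBIC)
p,K,M=load("sd5")
for d in [(68,38,0),(68,73,0),(56,73,0),(95,100,0),(95,-100,0),(-95,100,0),(-95,-100,0),(70,-36,28),(70,-66,28),(58,-36,28),(58,-66,28)]:
    q=(proj(K,M,tow(d))-[190,150]+.4)*6;cv2.circle(img,tuple(q.astype(int).tolist()),2,(255,80,0),-1)
cv2.imwrite("pics/c11.png",img)
```

```text
(no output)
```

View pics/c10.png

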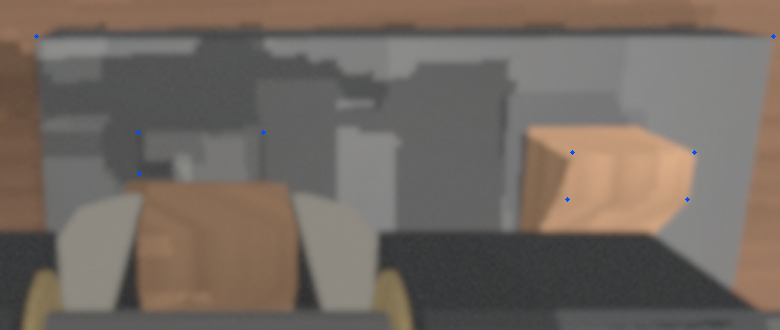

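View pics/c11.png

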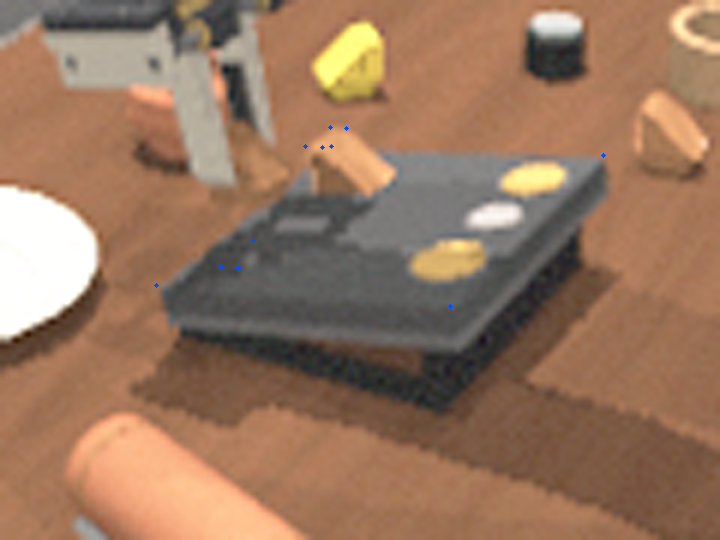

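Run:
```python
from h import *
def ov(name,src,r,c,f,g,out):
    a=cv2.imread(src)[r[0]:r[1],c[0]:c[1]];a=(255*(a/255.)**g).astype(np.uint8)
    img=cv2.resize(a,None,fx=f,fy=f,interpolation=cv2.INTER_CUBIC);p,K,M=load(name)
    for d in [(68,38,0),(68,73,0),(95,100,0),(95,-100,0),(-95,100,0),(-95,-100,0),(-95,100,-24),(95,100,-24),(70,-36,28),(70,-66,28),(30,-36,1),(30,-66,1)]:
        q=(proj(K,M,tow(d))-[c[0],r[0]]+.4)*f;cv2.circle(img,tuple(q.astype(int).tolist()),2,(255,80,0),-1)
    cv2.imwrite(out,img)
ov("w4","pics/w4.png",(30,230),(165,365),3,.8,"pics/c12.png")
ov("sd5","pics/sd5.png",(180,225),(210,300),8,.45,"pics/c13.png")
```

```text
(no output)
```

View pics/c12.png

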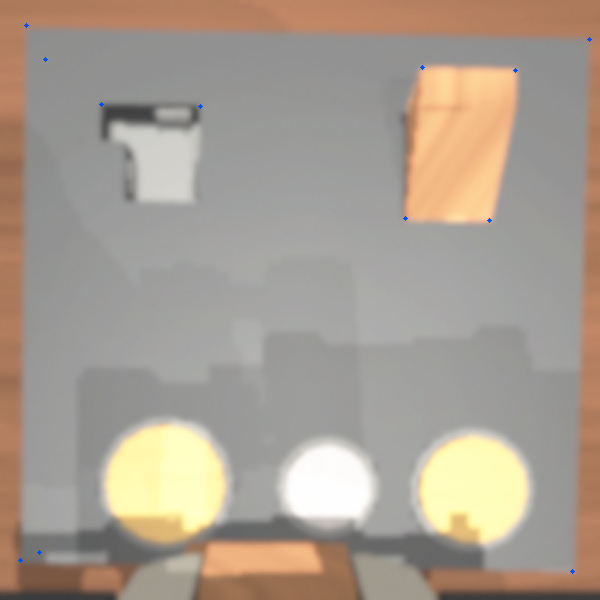

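View pics/c13.png

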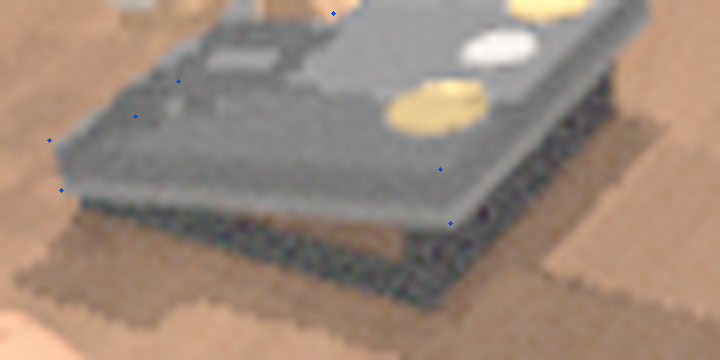

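Run:
```python
from h import *
np.set_printoptions(precision=2,suppress=True)
for n in ("w4","w5"):
    p,K,M=load(n)
    Tc=np.linalg.inv(eyes.camera("wrist")["T_tool_cam"]); T=M@Tc
    for l in [(20,15,42),(20,-15,42),(20,15,14),(20,-15,14),(17,12,0),(17,-12,0)]:
        d=np.array(l)/1000-[.0095,0,.0257]
        print(n,l,proj(K,M,T[:3,3]+T[:3,1]*d[0]-T[:3,2]*d[1]-T[:3,0]*d[2]))
    g=cv2.cvtColor(p,cv2.COLOR_BGR2HSV)
    print(p[200:220,250].tolist())
T,s=pose();print(tod(T[:3,3]))
```

```text
w4 (20, 15, 42) [230.36 226.14]
w4 (20, -15, 42) [283.76 226.14]
w4 (20, 15, 14) [234.4  210.75]
w4 (20, -15, 14) [279.66 210.76]
w4 (17, 12, 0) [240.26 208.72]
w4 (17, -12, 0) [273.78 208.72]
[[145, 147, 147], [144, 146, 146], [139, 140, 140], [120, 121, 121], [97, 97, 97], [84, 85, 84], [83, 83, 82], [82, 83, 82], [82, 83, 83], [80, 86, 97], [81, 102, 140], [90, 130, 193], [101, 151, 224], [107, 160, 232], [109, 162, 234], [109, 163, 235], [110, 164, 236], [110, 164, 236], [108, 163, 235], [104, 156, 229]]
w5 (20, 15, 42) [230.36 226.14]
w5 (20, -15, 42) [283.76 226.14]
w5 (20, 15, 14) [234.4  210.76]
w5 (20, -15, 14) [279.66 210.76]
w5 (17, 12, 0) [240.26 208.72]
w5 (17, -12, 0) [273.78 208.72]
[[49, 50, 50], [49, 50, 51], [50, 51, 51], [51, 52, 52], [54, 57, 57], [59, 61, 61], [60, 63, 63], [61, 64, 63], [60, 63, 63], [57, 61, 64], [49, 57, 68], [38, 52, 73], [35, 52, 78], [34, 52, 80], [34, 53, 81], [35, 53, 82], [35, 54, 82], [36, 55, 83], [35, 55, 83], [35, 54, 83]]
[58.71 51.96 60.78]
```

```bash
python3 -m jog '[[[0,0,0],[0,-0.0005,-0.0065],1],[[0,0,0],[-0.0014,0,-0.0065],1],[[0,0,0],[-0.0014,0,-0.0065],1],[[0,0,0],[-0.0014,0,-0.0065],1],[[0,0,0],[-0.0014,0,-0.0063],1],[[0,0,0],[0,0,0],1],[[0,0,0],[0,0,0],1],[[0,0,0],[0,0,0],1]]' 45
python3 - <<'E'
from h import *
np.set_printoptions(precision=4,suppress=True)
save("wrist","w6");T,s=pose();print(tod(T[:3,3]),s["contact_force"],s["moment"]);
print([tod(pose()[0][:3,3]) for i in range(2)])
a=cv2.imread("pics/w6.png")[150:260,185:445]
a=(255*(a/255.)**.5).astype(np.uint8)
cv2.imwrite("pics/c14.png",cv2.resize(a,None,fx=3,fy=3,interpolation=cv2.INTER_CUBIC))
E
```

```text
t: 7.18
position: [0.6226, -0.0082, 0.0657]
tcp_rot: [-0.452, -0.544, 0.555, -0.438]
contact_force: [0.8, -0.5, -1.2]
gripper_width: 0.0294
[60.278  51.5036 27.0009] [ 0.5954 -0.2103 -0.4886] [ 0.0368 -0.2771  0.0275]
[array([60.278 , 51.5036, 27.0009]), array([60.278 , 51.5036, 27.0009])]
```

View pics/c14.png

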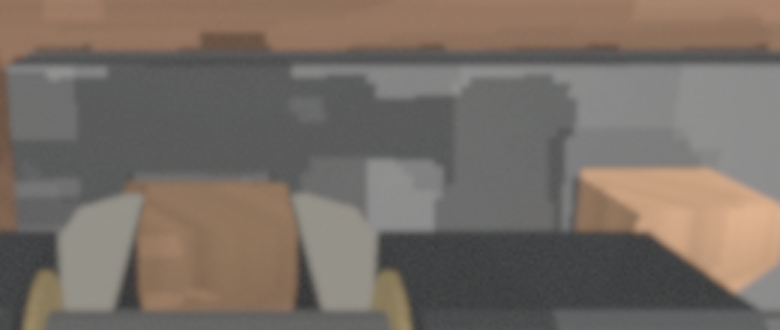

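Run:
```python
from h import *
np.set_printoptions(precision=2,suppress=True)
p,K,M=load("w6")
for d in [(68,38,0),(68,73,0),(70,-36,28),(70,-66,28),(95,100,0)]:
    print(d,(proj(K,M,tow(d))-[185,150]+.3)*3)
c=p[195:235,215:295];c=np.clip(255*(c/255.)**.5*1.3-40,0,255).astype(np.uint8)
cv2.imwrite("pics/c15.png",cv2.resize(c,None,fx=10,fy=10,interpolation=cv2.INTER_CUBIC))
```

```text
(68, 38, 0) [273.27 174.48]
(68, 73, 0) [127.36 174.28]
(70, -36, 28) [642.45 206.29]
(70, -66, 28) [788.18 206.48]
(95, 100, 0) [ 8.01 62.73]
```

View pics/c15.png

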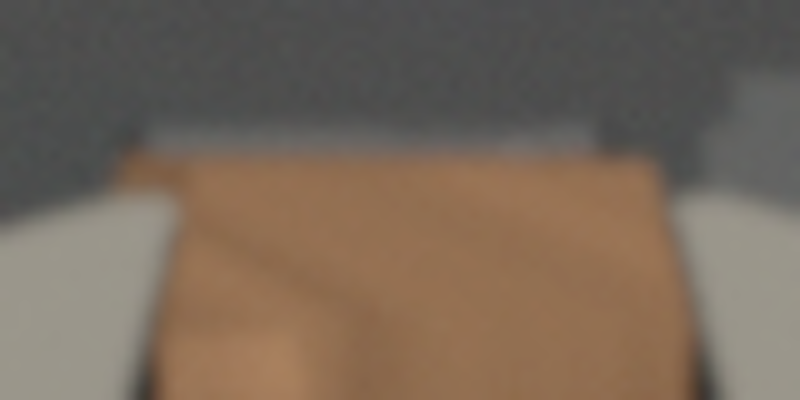

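```bash
python3 -m jog '[[[0,0,0],[-0.0008,-0.0006,-0.0035],1],[[0,0,0],[-0.0008,0,-0.0037],1],[[0,0,0],[0,0,0],1],[[0,0,0],[0,0,0],1]]' 55
python3 - <<'E'
from h import *
np.set_printoptions(precision=4,suppress=True)
T,s=pose();print(tod(T[:3,3]),DR.T@s["contact_force"],s["moment"]);
E
```

```text
t: 7.57
position: [0.6204, -0.0088, 0.0583]
tcp_rot: [-0.451, -0.544, 0.555, -0.438]
contact_force: [-0.4, 0.1, -0.5]
gripper_width: 0.0295
[59.5749 50.7796 19.102 ] [-0.2897  0.1302 -0.6036] [-0.0145  0.0111  0.0086]
```

Foot is 6.6 mm into the pocket with no resistance. Pressing on.

```bash
python3 -m jog '[[[0,0,0],[-0.0006,0,-0.0030],1],[[0,0,0],[-0.0006,0,-0.0030],1],[[0,0,0],[-0.0002,0,-0.0010],1],[[0,0,0],[0,0,0],1],[[0,0,0],[0,0,0],1]]' 55
python3 - <<'E'
from h import *
np.set_printoptions(precision=4,suppress=True)
T,s=pose();print(tod(T[:3,3]),DR.T@s["contact_force"],s["moment"]);
E
```

```text
t: 7.98
position: [0.6183, -0.0085, 0.0515]
tcp_rot: [-0.451, -0.545, 0.555, -0.438]
contact_force: [-5.1, 0.5, 2.7]
gripper_width: 0.0295
[58.9258 51.0117 12.0008] [-5.5368  0.3964  1.5676] [ 0.2561  1.1795 -0.0707]
```

```bash
python3 -m jog '[[[0,0,0],[-0.0002,0,-0.0010],1],[[0,0,0],[0,0,0],1],[[0,0,0],[0,0,0],1]]' 58
python3 -m jog '[[[0,0,0],[-0.0002,0,-0.0010],1],[[0,0,0],[0,0,0],1],[[0,0,0],[0,0,0],1]]'
python3 - <<'E'
from h import *
np.set_printoptions(precision=4,suppress=True)
T,s=pose();print(tod(T[:3,3]),DR.T@s["contact_force"],s["moment"]);
E
```

```text
t: 8.23
position: [0.6183, -0.0085, 0.051]
tcp_rot: [-0.451, -0.545, 0.555, -0.438]
contact_force: [-6.0, 0.8, 7.2]
gripper_width: 0.0296
t: 8.48
position: [0.6183, -0.0086, 0.0509]
tcp_rot: [-0.451, -0.545, 0.555, -0.438]
contact_force: [-6.8, 1.3, 15.8]
gripper_width: 0.0299
[59.0687 50.9926 11.4028] [-9.9459  1.135  14.039 ] [ 0.1884  2.1732 -0.129 ]
```

```bash
python3 -m jog '[[[0,0,0],[-0.0002,0,-0.0010],1],[[0,0,0],[-0.0002,0,-0.0010],1],[[0,0,0],[0,0,0],1],[[0,0,0],[0,0,0],1]]' 60
python3 - <<'E'
from h import *
np.set_printoptions(precision=4,suppress=True)
T,s=pose();print(tod(T[:3,3]),DR.T@s["contact_force"],s["moment"],s["gripper_width"]);
save("wrist","w7");save("side","sd7")
E
```

```text
t: 8.82
position: [0.6184, -0.0086, 0.0507]
tcp_rot: [-0.452, -0.544, 0.555, -0.438]
contact_force: [-7.7, 1.5, 32.3]
gripper_width: 0.03
[59.1387 50.9839 11.2876] [-14.3349   1.3172  30.0076] [ 0.2598  3.4278 -0.078 ] 0.0300135570612483
```

```bash
python3 -m jog '[[[0,0,0],[0.0006,0,0.003],1],[[0,0,0],[0,0,0],-0.05],[[0,0,0],[0,0,0],-0.05],[[0,0,0],[0,0,0],-0.05],[[0,0,0],[0,0,0],-0.05],[[0,0,0],[0.0016,0,0.0078],-0.05],[[0,0,0],[0.006,0,0.025],-0.05],[[0,0,0],[0.008,0,0.035],-0.05],[[0,0,0],[0.006,0,0.03],-0.05]]'
python3 - <<'E'
from h import *
np.set_printoptions(precision=4,suppress=True)
T,s=pose();print(T,s["contact_force"],s["gripper_width"]);save("side","sd8");save("scene","s8");save("wrist","w8")
def ov(name,r,c,f,g,out):
    a=cv2.imread(f"pics/{name}.png")[r[0]:r[1],c[0]:c[1]];a=(255*(a/255.)**g).astype(np.uint8)
    cv2.imwrite(out,cv2.resize(a,None,fx=f,fy=f,interpolation=cv2.INTER_CUBIC))
ov("sd8",(150,240),(190,310),6,.6,"pics/c16.png")
E
```

```text
t: 9.67
position: [0.6415, -0.0089, 0.15]
tcp_rot: [-0.452, -0.544, 0.555, -0.438]
contact_force: [1.0, -0.1, 0.4]
gripper_width: 0.0487
[[-0.208   0.9778 -0.0242  0.6415]
 [ 0.0051 -0.0236 -0.9997 -0.0089]
 [-0.9781 -0.2081 -0.0001  0.15  ]
 [ 0.      0.      0.      1.    ]] [ 0.9512 -0.1076  0.3677] 0.048683678543684224
```

View pics/c16.png

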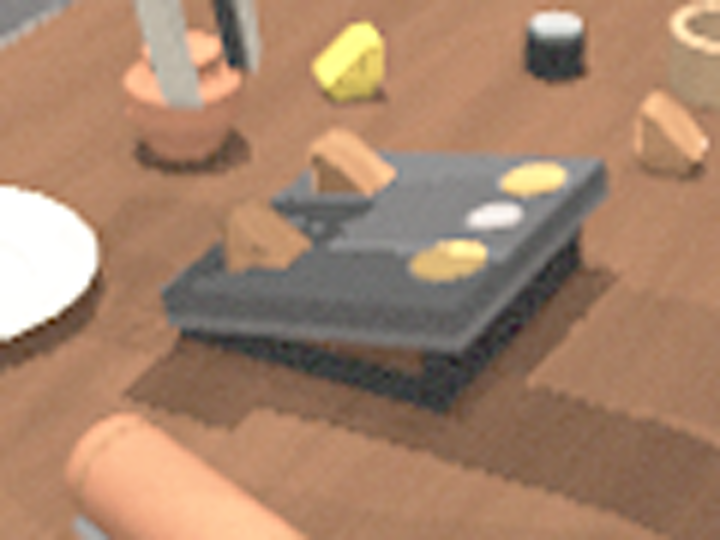

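View pics/w8.png

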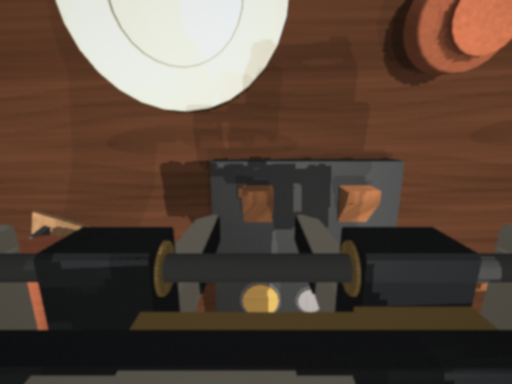

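```bash
python3 -m jog '[[[-0.05,-2,0],[-0.012,0.015,0.025],-1],[[-0.05,-2,0],[-0.018,0.021,0.025],-1],[[-0.05,-2,0],[-0.018,0.021,0.02],-1],[[-0.05,-2,0],[-0.018,0.021,0.015],-1],[[-0.05,-2,0],[-0.018,0.021,0.01],-1],[[-0.05,-2,0],[-0.018,0.021,0.005],-1],[[0,0,0],[-0.018,0.021,0],-1],[[0,0,0],[-0.018,0.021,0],-1],[[0,0,0],[-0.018,0.021,0],-1],[[0,0,0],[-0.018,0.021,0],-1],[[0,0,0],[-0.018,0.021,0],-1],[[0,0,0],[-0.018,0.021,0],-1]]'
python3 -m jog '[[[0,0,0],[0,0,0],-1],[[0,0,0],[0,0,0],-1]]'
python3 - <<'E'
from h import *
np.set_printoptions(precision=4,suppress=True)
T,s=pose();print(T);save("wrist","w9")
E
```

```text
t: 10.82
position: [0.4294, 0.2377, 0.2476]
tcp_rot: [-0.505, -0.494, 0.507, -0.494]
contact_force: [1.0, 0.2, -0.2]
gripper_width: 0.0933
t: 10.98
position: [0.4297, 0.238, 0.2477]
tcp_rot: [-0.505, -0.495, 0.506, -0.495]
contact_force: [0.6, -0.2, 0.0]
gripper_width: 0.0929
[[-0.0012  0.9998 -0.0208  0.4297]
 [-0.0006 -0.0208 -0.9998  0.238 ]
 [-1.     -0.0012  0.0006  0.2477]
 [ 0.      0.      0.      1.    ]]
```

View pics/w9.png

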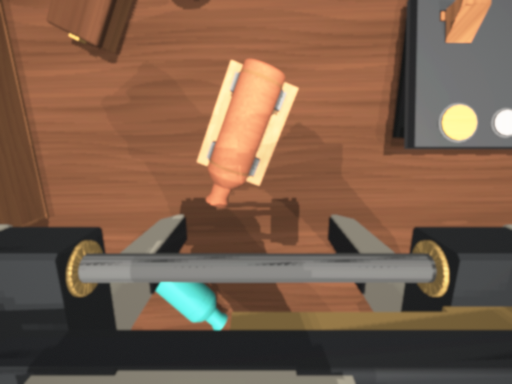

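Run:
```python
import cv2
a=cv2.imread("pics/w9.png")[50:215,185:310]
cv2.imwrite("pics/c17.png",cv2.resize(a,None,fx=4,fy=3.6 and 4,interpolation=cv2.INTER_CUBIC)[:600] if False else cv2.resize(a,None,fx=3.6,fy=3.6,interpolation=cv2.INTER_CUBIC))
```

```text
(no output)
```

View pics/c17.png

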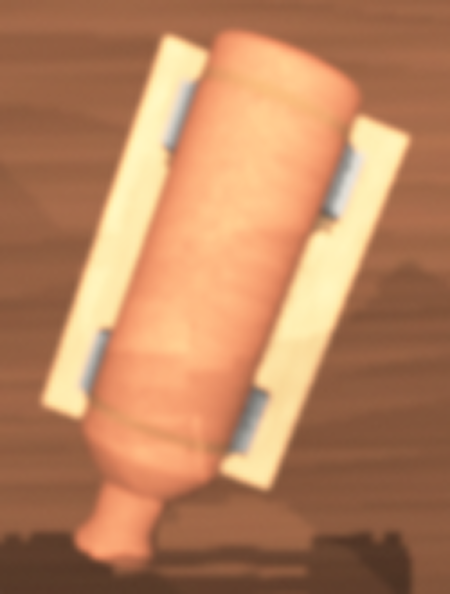

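Run:
```python
from h import *
np.set_printoptions(precision=4,suppress=True)
p,K,M=load("w9")
px=[(168,36),(410,135),(268,490),(42,405)];loc=np.array([(50,-75),(-50,-75),(-50,75),(50,75)])/1000
W=[plane(K,M,(u/3.6+185-.35,v/3.6+50-.35),.006) for u,v in px]
th,t,R,e=fit2(loc,W);print(th,t,e*1e3,"y axis angle",th+90)
img=cv2.imread("pics/c17.png")
for yy,r,col in [(-.07,.027,(255,0,0)),(.07,.027,(0,255,0)),(.111,.015,(255,255,0))]:
    for a in np.arange(0,360,10):
        l=np.array([r*np.cos(np.radians(a)),yy]);X=[*(t+R@l),.055+r*np.sin(np.radians(a))]
        q=(proj(K,M,X)-[185,50]+.35)*3.6;cv2.circle(img,tuple(q.astype(int).tolist()),1,col,-1)
cv2.imwrite("pics/c18.png",img)
```

```text
67.59230100703714 [0.4943 0.2525] [0.4358 1.0668 0.5234 0.8801] y axis angle 157.59230100703712
```

View pics/c18.png

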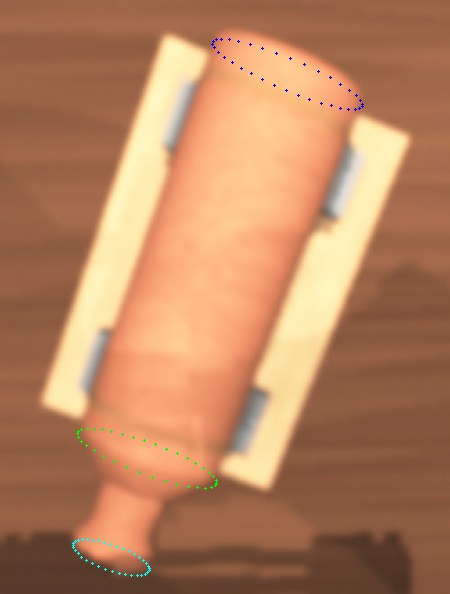

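```bash
python3 -m jog '[[[0,0,-3],[0.0095,0.002,-0.015],-1],[[0,0,-3],[0.0095,0.002,-0.015],-1],[[0,0,-3],[0.0095,0.002,-0.015],-1],[[0,0,-3],[0.0095,0.002,-0.015],-1],[[0,0,-3],[0.0095,0.002,-0.015],-1],[[0,0,-3],[0.0095,0.002,-0.015],-1],[[0,0,-3.2],[0.0099,0.0015,-0.015],-1],[[0,0,0],[0,0,0],-1],[[0,0,0],[0,0,0],-1],[[0,0,0],[0,0,0],-1]]'
python3 - <<'E'
from h import *
np.set_printoptions(precision=4,suppress=True)
T,s=pose();print(T,np.degrees(np.arctan2(T[1,2],T[0,2])),s["joint_positions"]);save("wrist","w10")
E
```

```text
t: 11.87
position: [0.4978, 0.2498, 0.1436]
tcp_rot: [-0.588, -0.393, 0.588, -0.393]
contact_force: [0.3, -0.1, -0.5]
gripper_width: 0.0928
[[-0.0004  0.9236 -0.3834  0.4978]
 [-0.0005 -0.3834 -0.9236  0.2498]
 [-1.     -0.0002  0.0007  0.1436]
 [ 0.      0.      0.      1.    ]] -112.54303681991331 [-0.6109  0.5122  0.0623  2.0656 -0.0565  0.566  -2.473 ]
```

View pics/w10.png

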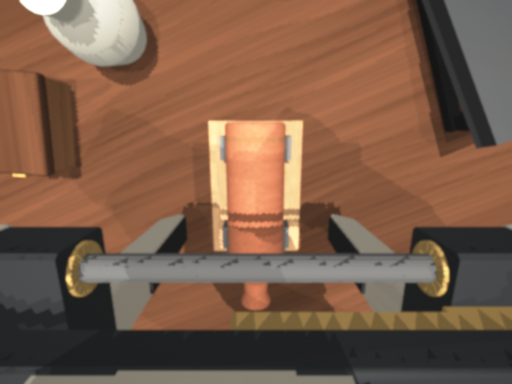

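Run:
```python
from h import *
np.set_printoptions(precision=4,suppress=True)
p,K,M=load("w10");t=np.array([.4943,.2525]);th=np.radians(67.59);R=np.array([[np.cos(th),-np.sin(th)],[np.sin(th),np.cos(th)]])
for o in (0,-.003,-.006):
    P=np.array([proj(K,M,[*(t+R@[.027*np.cos(a),-.07+o]),.055+.027*np.sin(a)]) for a in np.radians(range(0,360,5))]);print("base",o,P.min(0),P.max(0))
    P=np.array([proj(K,M,[*(t+R@[.015*np.cos(a),.111+o]),.055+.015*np.sin(a)]) for a in np.radians(range(0,360,5))]);print("mouth",P.min(0),P.max(0))
print("cradle",[proj(K,M,[*(t+R@np.array(l)),.006]) for l in [(.05,-.075),(-.05,-.075)]])
cv2.imwrite("pics/c19.png",cv2.resize(p[105:320,195:320],None,fx=2.7,fy=2.7,interpolation=cv2.INTER_CUBIC))
```

```text
base 0 [225.1008 125.0277] [286.0239 125.1532]
mouth [241.8557 293.6759] [270.4112 311.9687]
base -0.003 [224.9979 121.1731] [286.1044 121.9735]
mouth [241.8115 291.28  ] [270.4395 309.3607]
base -0.006 [224.8945 117.2462] [286.1854 118.8226]
mouth [241.7671 288.8726] [270.4679 306.7388]
cradle [array([208.7663, 120.3631]), array([302.761 , 120.1724])]
```

View pics/c19.png

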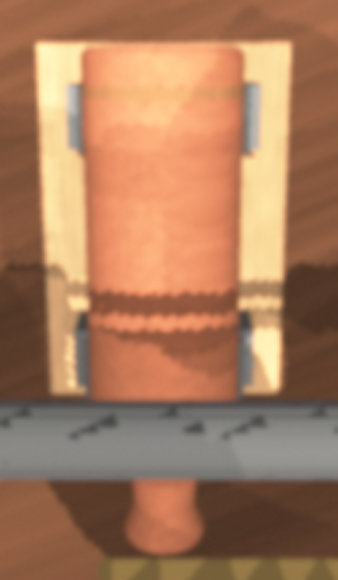

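```bash
python3 -m jog '[[[0,0,0],[-0.0012,0.0014,-0.02],-1],[[0,0,0],[0,0,-0.02],-1],[[0,0,0],[0,0,-0.02],-1],[[0,0,0],[0,0,-0.018],-1],[[0,0,0],[0,0,-0.013],-1],[[0,0,0],[0,0,-0.0086],-1],[[0,0,0],[0,0,0],-1],[[0,0,0],[0,0,0],-1]]'
python3 -m jog '[[[0,0,0],[0,0,0],0],[[0,0,0],[0,0,0],0.1],[[0,0,0],[0,0,0],0.2],[[0,0,0],[0,0,0],0.3],[[0,0,0],[0,0,0],1],[[0,0,0],[0,0,0],1],[[0,0,0],[0,0,0],1],[[0,0,0],[0,0,0],1]]' 12
```

```text
t: 12.58
position: [0.4967, 0.2521, 0.0443]
tcp_rot: [0.588, 0.393, -0.588, 0.392]
contact_force: [0.3, 0.6, 0.9]
gripper_width: 0.093
t: 13.25
position: [0.4967, 0.2523, 0.0438]
tcp_rot: [0.588, 0.393, -0.588, 0.392]
contact_force: [0.3, 1.4, 1.7]
gripper_width: 0.0536
```

```bash
python3 -m jog '[[[0,0,0],[0,0,0],1],[[0,0,0],[0,0,0.005],1],[[0,0,0],[0,0,0.01],1],[[0,0,0],[0,0,0.015],1],[[0,0,0],[0,0,0.02],1],[[0,0,0],[0,0,0.02],1],[[0,0,0],[0,0,0.02],1],[[0,0,0],[0,0,0.02],1],[[0,0,0],[0,0,0.01],1],[[0,0,0],[0,0,0],1]]' 25
python3 - <<'E'
from h import *
np.set_printoptions(precision=4,suppress=True)
T,s=pose();print(T[:3,3],s["contact_force"],s["moment"],s["gripper_width"]);save("wrist","w11")
E
```

```text
t: 14.08
position: [0.4974, 0.2524, 0.1661]
tcp_rot: [0.59, 0.392, -0.587, 0.392]
contact_force: [-0.4, -0.4, -3.9]
gripper_width: 0.0531
[0.4974 0.2524 0.1661] [-0.4171 -0.3928 -3.9096] [ 0.0369 -0.0449  0.0264] 0.05314117628585177
```

View pics/w11.png

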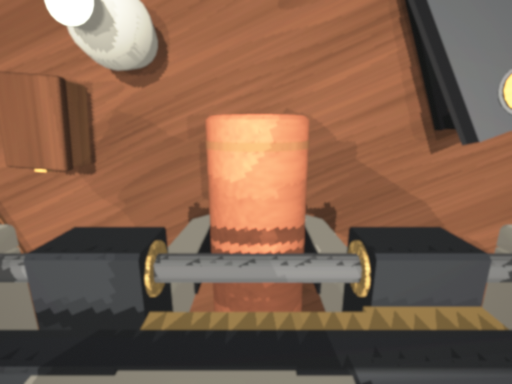

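Run:
```python
from h import *
np.set_printoptions(precision=4,suppress=True)
p,K,M=load("w11")
Tc=eyes.camera("wrist")["T_tool_cam"]
for o in (-.003,0,.003):
  P=np.array([proj(K,Tc,[-.011+.027*np.sin(a),.07+o,.027*np.cos(a)]) for a in np.radians(range(0,360,5))]);print(o,P.min(0),P.max(0))
print(p[105:130,257].tolist())
```

```text
-0.003 [205.5212 122.0108] [308.9356 123.0122]
0 [205.2567 114.8266] [309.2062 118.0688]
0.003 [204.9895 107.5537] [309.4796 113.0836]
[[73, 104, 160], [74, 105, 162], [74, 105, 162], [72, 104, 160], [71, 102, 157], [70, 101, 156], [70, 101, 155], [71, 102, 158], [81, 115, 187], [101, 143, 232], [119, 168, 250], [126, 177, 253], [128, 180, 253], [132, 186, 254], [139, 195, 255], [144, 203, 255], [147, 208, 255], [149, 209, 255], [150, 211, 255], [151, 213, 255], [152, 214, 255], [153, 216, 255], [154, 217, 255], [154, 217, 255], [153, 217, 255]]
```

```bash
python3 - <<'E'
from h import *
np.set_printoptions(precision=4,suppress=True)
for z in (100,70,40,19):print(z,tow((16,-0.7,z)))
E
python3 -m jog '[[[0,0,2],[0,-0.005,0.01],1],[[0,0,5],[0,-0.01,0.01],1],[[0,0,6],[0.003,-0.015,0.01],1],[[0,0,6],[0.005,-0.018,0.01],1],[[0,0,6],[0.006,-0.02,0.005],1],[[0,0,6],[0.006,-0.02,0],1],[[0,0,6],[0.006,-0.02,0],1],[[0,0,6],[0.006,-0.02,0],1],[[0,0,6],[0.006,-0.02,0],1],[[0,0,6],[0.006,-0.02,0],1],[[0,0,6],[0.006,-0.02,0],1],[[0,0,6],[0.006,-0.02,0],1]]'
python3 -m jog '[[[0,0,6],[0.006,-0.02,0],1],[[0,0,6],[0.006,-0.02,0],1],[[0,0,6],[0.006,-0.02,0],1],[[0,0,6],[0.006,-0.02,0],1],[[0,0,6],[0.006,-0.016,0],1],[[0,0,6],[0.002,-0.01,0],1],[[0,0,6],[0,-0.006,0],1],[[0,0,2],[0,0,0],1],[[0,0,0],[0,0,0],1],[[0,0,0],[0,0,0],1]]'
python3 - <<'E'
from h import *
np.set_printoptions(precision=4,suppress=True)
T,s=pose();print(T,np.degrees(np.arctan2(T[1,2],T[0,2])),s["joint_positions"],s["gripper_width"])
save("wrist","w12")
E
```

```text
100 [ 0.5933 -0.0596  0.1465]
70 [ 0.5871 -0.0595  0.1171]
40 [ 0.5808 -0.0593  0.0878]
19 [ 0.5765 -0.0592  0.0673]
t: 15.18
position: [0.5519, 0.0429, 0.207]
tcp_rot: [0.272, 0.654, -0.273, 0.652]
contact_force: [0.4, 0.0, -4.5]
gripper_width: 0.0534
t: 16.02
position: [0.5839, -0.0679, 0.2073]
tcp_rot: [0.011, 0.708, -0.01, 0.706]
contact_force: [0.0, 0.8, -3.2]
gripper_width: 0.0535
[[-0.0024  0.0294  0.9996  0.5839]
 [ 0.0009  0.9996 -0.0294 -0.0679]
 [-1.      0.0008 -0.0025  0.2073]
 [ 0.      0.      0.      1.    ]] -1.6838239821308971 [ 0.3309  0.4916 -0.4463  1.9186  0.2876  0.7964 -0.3021] 0.05354028523552276
```

View pics/w12.png

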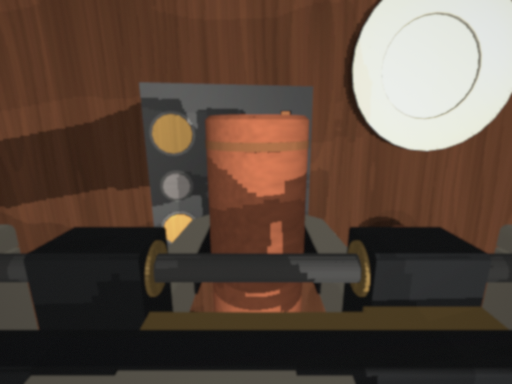

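```bash
python3 -m jog '[[[0.05,2,0.2],[0.0015,0.0014,-0.01],1],[[0.05,2,0],[0.0016,0.0014,-0.01],1],[[0.05,2,0],[0.0016,0.0014,-0.01],1],[[0.05,2,0],[0.0016,0.0014,-0.01],1],[[0.05,2,0],[0.0016,0.0014,-0.01],1],[[0.05,2,0],[0.0015,0.0013,-0.01],1],[[0,0,0],[0,0,0],1],[[0,0,0],[0,0,0],1],[[0,0,0],[0,0,0],1]]'
python3 - <<'E'
from h import *
np.set_printoptions(precision=4,suppress=True)
T,s=pose();print(T[:3,3],tod(T[:3,3]),s["gripper_width"],DR.T@s["contact_force"],s["moment"]);print(DR.T@T[:3,:3])
save("side","sd13");save("scene","s13")
a=cv2.imread("pics/sd13.png")[140:240,190:310];a=(255*(a/255.)**.7).astype(np.uint8)
b=cv2.imread("pics/s13.png")[150:250,190:300];b=(255*(b/255.)**.7).astype(np.uint8)
o=np.zeros((450,800,3),np.uint8)
A=cv2.resize(a,(432,360),interpolation=cv2.INTER_CUBIC);B=cv2.resize(b,(360,327),interpolation=cv2.INTER_CUBIC)
o[:360,:432]=A;o[:327,440:]=B;cv2.imwrite("pics/c20.png",o)
E
```

```text
t: 16.82
position: [0.5939, -0.0592, 0.1489]
tcp_rot: [0.009, 0.777, -0.008, 0.63]
contact_force: [-0.3, 0.1, -3.9]
gripper_width: 0.0533
[ 0.5939 -0.0592  0.1489] [ 16.0649  -0.2965 102.4672] 0.053262429766746076 [ 0.5005  0.0542 -3.839 ] [-0.0704 -0.466  -0.0235]
[[ 0.0008 -0.0015  1.    ]
 [-0.0003  1.      0.0015]
 [-1.     -0.0003  0.0008]]
```

View pics/c20.png

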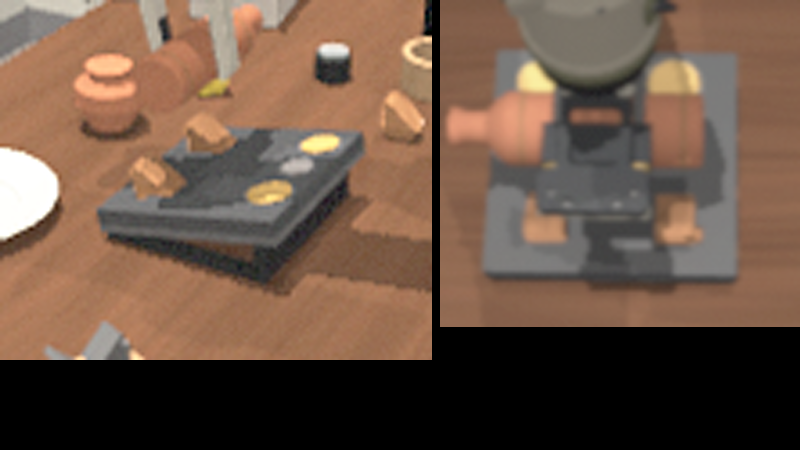

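Run:
```python
from h import *
b=cv2.imread("pics/s13.png")[203:233,205:285];b=(255*(b/255.)**.7).astype(np.uint8)
b8=cv2.imread("pics/s8.png")[203:233,205:285];b8=(255*(b8/255.)**.7).astype(np.uint8)
cv2.imwrite("pics/c21.png",cv2.resize(np.vstack([b,b8]),None,fx=9,fy=9,interpolation=cv2.INTER_CUBIC))
a=cv2.imread("pics/sd13.png")[170:205,215:260];a=(255*(a/255.)**.6).astype(np.uint8)
cv2.imwrite("pics/c22.png",cv2.resize(a,None,fx=14,fy=14,interpolation=cv2.INTER_CUBIC))
```

```text
(no output)
```

View pics/c21.png

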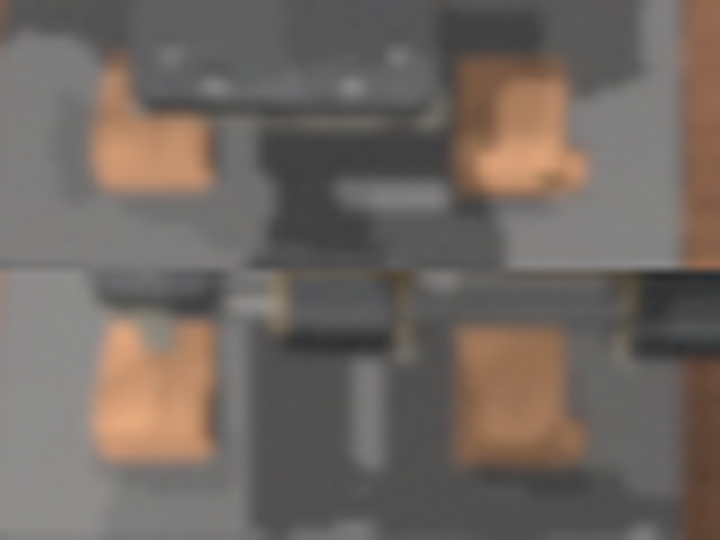

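View pics/c22.png

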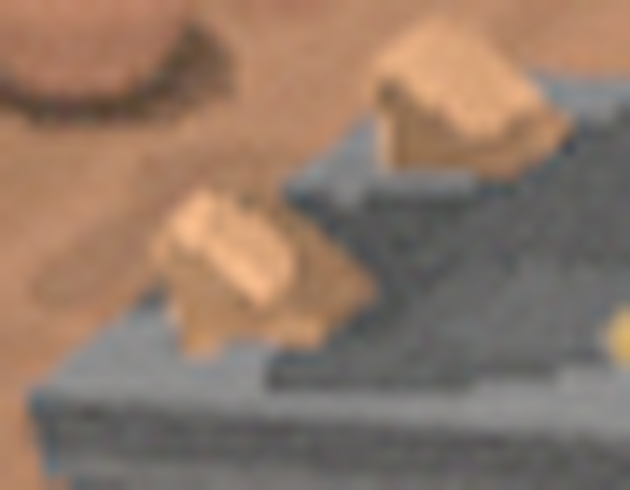

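```bash
python3 -m jog '[[[0,0,0],[-0.0033,0,-0.015],1],[[0,0,0],[-0.0033,0,-0.015],1],[[0,0,0],[-0.0033,0,-0.015],1],[[0,0,0],[-0.003,0,-0.014],1],[[0,0,0],[-0.0022,0,-0.01],1],[[0,0,0],[-0.0015,0,-0.007],1],[[0,0,0],[-0.001,0,-0.0046],1],[[0,0,0],[0,0,0],1],[[0,0,0],[0,0,0],1],[[0,0,0],[0,0,0],1]]'
python3 - <<'E'
from h import *
np.set_printoptions(precision=4,suppress=True)
T,s=pose();print(tod(T[:3,3]),s["gripper_width"],DR.T@s["contact_force"],s["moment"])
save("wrist","w14");save("scene","s14");save("side","sd14")
a=cv2.imread("pics/sd14.png")[140:240,190:310];b=cv2.imread("pics/s14.png")[150:250,190:300]
o=np.zeros((450,800,3),np.uint8)
o[:360,:432]=cv2.resize(a,(432,360),interpolation=cv2.INTER_CUBIC);o[:327,440:]=cv2.resize(b,(360,327),interpolation=cv2.INTER_CUBIC);cv2.imwrite("pics/c23.png",o)
E
```

```text
t: 17.75
position: [0.577, -0.0596, 0.0688]
tcp_rot: [0.009, 0.777, -0.008, 0.63]
contact_force: [0.3, -0.4, -3.9]
gripper_width: 0.0533
[16.2398 -1.0386 20.5998] 0.053293689799472965 [ 1.0703 -0.4231 -3.7273] [-0.0164 -0.482   0.0382]
```

View pics/c23.png

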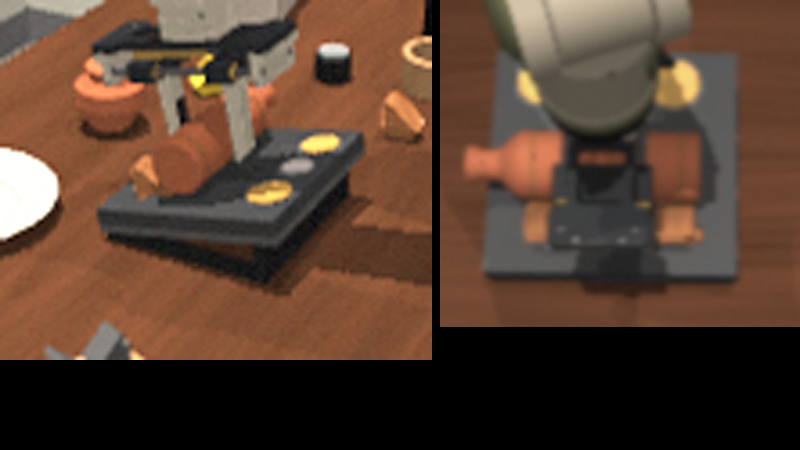

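View pics/w14.png

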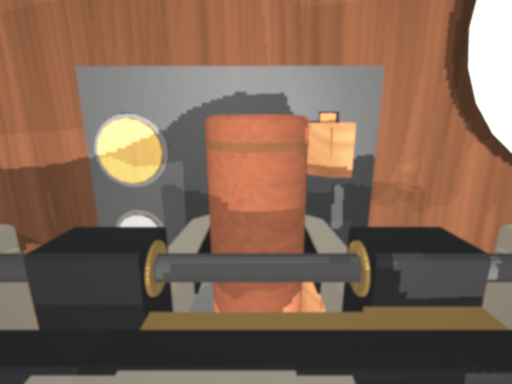

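```bash
python3 -m jog '[[[0,0,0],[-0.0002,0.0003,-0.001],1],[[0,0,0],[-0.0002,0,-0.001],1],[[0,0,0],[-0.0002,0,-0.001],1],[[0,0,0],[-0.0002,0,-0.001],1],[[0,0,0],[0,0,0],1],[[0,0,0],[0,0,0],1]]'
python3 - <<'E'
from h import *
np.set_printoptions(precision=4,suppress=True)
T,s=pose();print(tod(T[:3,3]),s["gripper_width"],DR.T@s["contact_force"],s["moment"])
E
python3 -m jog '[[[0,0,0],[-0.0001,0,-0.0005],1],[[0,0,0],[0,0,0],1],[[0,0,0],[0,0,0],1]]'
python3 - <<'E'
from h import *
np.set_printoptions(precision=4,suppress=True)
T,s=pose();print(tod(T[:3,3]),s["gripper_width"],DR.T@s["contact_force"],s["moment"])
E
```

```text
t: 18.4
position: [0.5756, -0.0593, 0.0642]
tcp_rot: [0.009, 0.777, -0.008, 0.629]
contact_force: [-0.9, -0.3, -0.4]
gripper_width: 0.0538
[15.8184 -0.7942 15.8201] 0.05384892844795668 [-0.7433 -0.3535 -0.5798] [-0.0636 -0.3166  0.0448]
t: 18.65
position: [0.5756, -0.0593, 0.0641]
tcp_rot: [0.009, 0.777, -0.008, 0.629]
contact_force: [-1.7, -0.3, 5.7]
gripper_width: 0.0535
[15.8148 -0.7824 15.7792] 0.05347285527300403 [-2.8306 -0.3902  5.2244] [-0.0958  0.2573  0.0055]
```

```bash
python3 -m jog '[[[0,0,0],[0.0011,0,0.0004],1],[[0,0,0],[0.001,0,-0.0002],1],[[0,0,0],[0,0,0],1],[[0,0,0],[0,0,0],1]]'
python3 - <<'E'
from h import *
np.set_printoptions(precision=4,suppress=True)
T,s=pose();print(tod(T[:3,3]),s["gripper_width"],DR.T@s["contact_force"],s["moment"])
E
python3 -m jog '[[[0,0,0],[0.0005,0,-0.0001],1],[[0,0,0],[0.0005,0,-0.0001],1],[[0,0,0],[0,0,0],1],[[0,0,0],[0,0,0],1]]'
python3 - <<'E'
from h import *
np.set_printoptions(precision=4,suppress=True)
T,s=pose();print(tod(T[:3,3]),s["gripper_width"],DR.T@s["contact_force"],s["moment"])
E
```

```text
t: 18.98
position: [0.5774, -0.0593, 0.0638]
tcp_rot: [0.009, 0.777, -0.008, 0.629]
contact_force: [-1.6, 0.2, 2.9]
gripper_width: 0.0533
[17.6346 -0.7579 15.8041] 0.05329442502839915 [-2.1563  0.1791  2.5036] [-0.129   0.1952  0.0339]
t: 19.32
position: [0.5775, -0.0593, 0.0637]
tcp_rot: [0.009, 0.778, -0.008, 0.628]
contact_force: [-5.0, -0.1, 4.9]
gripper_width: 0.0535
[17.7295 -0.7927 15.7739] 0.053506945246250756 [-5.8906 -0.2369  3.7502] [-0.0018  1.1177  0.1112]
```

```bash
python3 -m jog '[[[0,0,0],[0.0005,0,-0.0001],1],[[0,0,0],[0.0005,0,-0.0001],1],[[0,0,0],[0,0,0],1],[[0,0,0],[0,0,0],1]]'
python3 - <<'E'
from h import *
np.set_printoptions(precision=4,suppress=True)
T,s=pose();print(tod(T[:3,3]),s["gripper_width"],DR.T@s["contact_force"],DR.T@s["moment"]);print(DR.T@T[:3,:3])
save("side","sd15");save("wrist","w15");save("scene","s15")
a=cv2.imread("pics/sd15.png")[155:215,205:295]
cv2.imwrite("pics/c24.png",cv2.resize(a,None,fx=8,fy=8,interpolation=cv2.INTER_CUBIC))
a=cv2.imread("pics/w15.png")[90:215,180:400]
cv2.imwrite("pics/c25.png",cv2.resize(a,None,fx=3.5,fy=3.5,interpolation=cv2.INTER_CUBIC))
E
```

```text
t: 19.65
position: [0.5778, -0.0593, 0.0637]
tcp_rot: [0.009, 0.778, -0.008, 0.628]
contact_force: [-6.1, -0.3, 8.2]
gripper_width: 0.0533
[18.0479 -0.808  15.7524] 0.05333324285078951 [-7.6889 -0.4294  6.792 ] [-0.1289  1.6528  0.2055]
[[-0.0036 -0.0018  1.    ]
 [-0.0009  1.      0.0018]
 [-1.     -0.0009 -0.0036]]
```

View pics/c24.png

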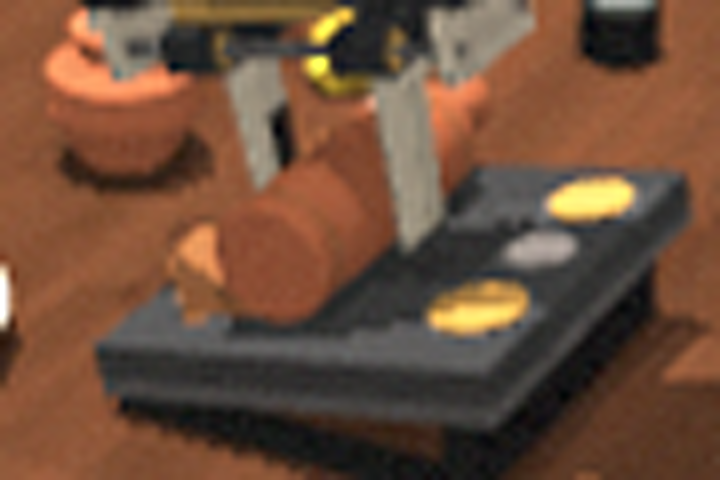

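View pics/c25.png

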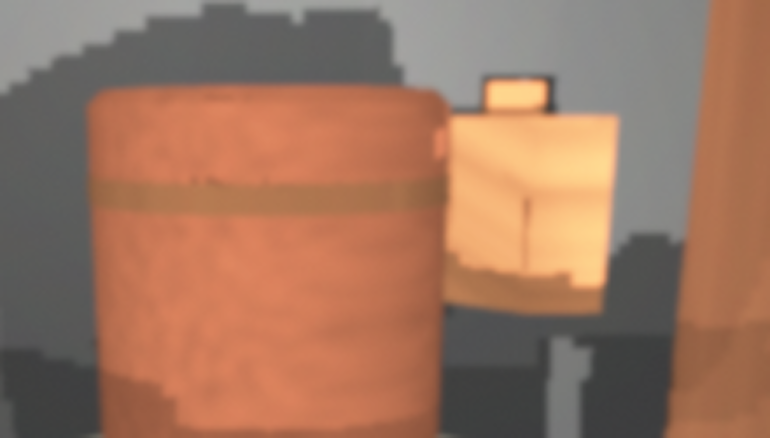

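```bash
python3 -m jog '[[[0.08,0,0.4],[0,0,0],1],[[0,0,0],[-0.0003,0,0.0003],1],[[0,0,0],[0,0,0],1],[[0,0,0],[0,0,0],1]]'
python3 - <<'E'
from h import *
np.set_printoptions(precision=4,suppress=True)
T,s=pose();print(tod(T[:3,3]),s["gripper_width"],DR.T@s["contact_force"],DR.T@s["moment"])
E
```

```text
t: 20.13
position: [0.5779, -0.0593, 0.0637]
tcp_rot: [0.007, 0.778, -0.005, 0.628]
contact_force: [-4.6, -0.9, 4.6]
gripper_width: 0.0533
[18.1029 -0.7831 15.807 ] 0.0532681953473077 [-5.4631 -1.0187  3.5625] [-0.0169  1.1295 -0.0923]
```

Bearing felt on both chocks (moment about the deck normal changes sign with a 0.4° turn). Letting go slowly.

```bash
python3 -m jog '[[[0,0,0],[0,0,0],-0.1],[[0,0,0],[0,0,0],-0.18],[[0,0,0],[0,0,0],-0.21],[[0,0,0],[0,0,0],-0.25],[[0,0,0],[0,0,0],-0.3],[[0,0,0],[0,0,0],-0.4],[[0,0,0],[0,0,0],-0.5],[[0,0,0],[0,0,0],-0.6],[[0,0,0],[0,0,0],-0.6]]' 5
python3 - <<'E'
from h import *
np.set_printoptions(precision=4,suppress=True)
T,s=pose();print(tod(T[:3,3]),s["gripper_width"],DR.T@s["contact_force"],DR.T@s["moment"])
save("wrist","w16");save("side","sd16")
o=np.zeros((600,800,3),np.uint8)
o[:480,:720]=cv2.resize(cv2.imread("pics/sd16.png")[155:215,205:295],None,fx=8,fy=8,interpolation=cv2.INTER_CUBIC)
cv2.imwrite("pics/c26.png",o)
E
```

```text
t: 20.88
position: [0.5796, -0.0592, 0.0638]
tcp_rot: [0.007, 0.777, -0.005, 0.629]
contact_force: [0.3, 0.0, -1.3]
gripper_width: 0.0739
[19.7775 -0.6423 16.2282] 0.07394175713517363 [ 0.5791  0.0574 -1.2411] [-0.0188 -0.3013  0.0709]
```

View pics/c26.png

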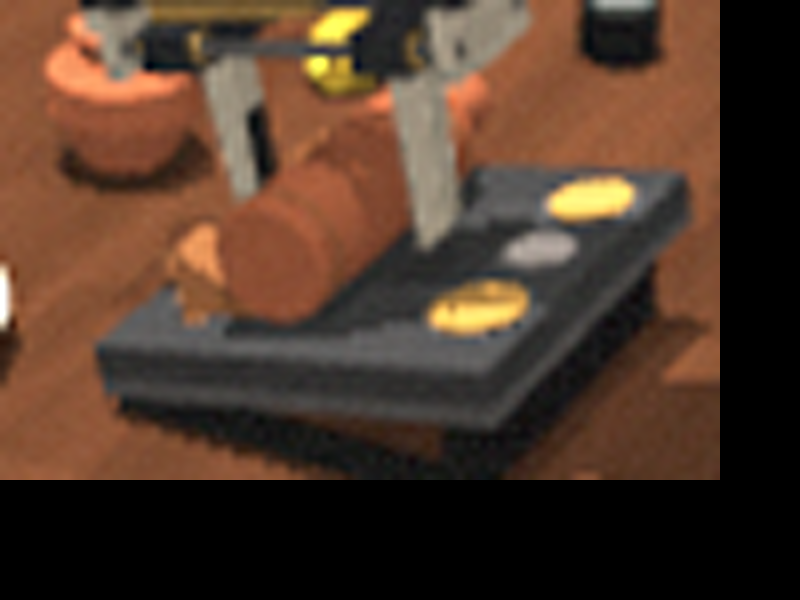

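View pics/w16.png

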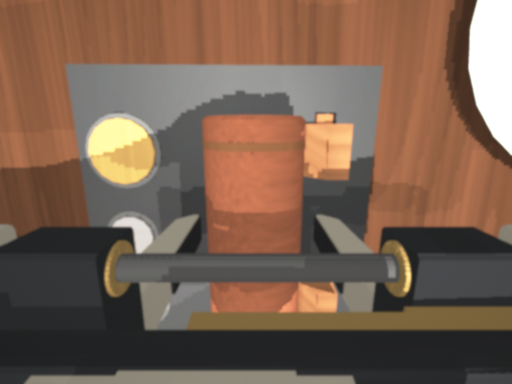

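Vase stays at (253,200) against both chocks; fingers are clear. Withdrawing square to the foam, then checking from above.

```bash
python3 -m jog '[[[0,0,0],[0.0021,0,0.01],-0.6],[[0,0,0],[0.0042,0,0.02],-0.6],[[0,0,0],[0.006,0,0.028],-0.6],[[0,0,0],[0.006,0,0.028],-0.6],[[0,0,0],[0.006,0,0.028],-0.6],[[0,0,0],[0.006,0,0.028],-0.6],[[0,0,0],[0,0,0.02],-0.6],[[0,0,0],[0,0,0],-0.6],[[0,0,0],[0,0,0],-0.6]]'
python3 -m jog '[[[0,-3,0],[-0.01,-0.02,0.01],-0.6],[[0,-3,0],[-0.01,-0.03,0.01],-0.6],[[0,-3,0],[-0.01,-0.03,0.01],-0.6],[[0,-3,0],[-0.01,-0.03,0],-0.6],[[0,0,0],[-0.01,-0.03,0],-0.6],[[0,0,0],[-0.01,-0.02,0],-0.6],[[0,0,0],[0,0,0],-0.6],[[0,0,0],[0,0,0],-0.6]]'
python3 - <<'E'
from h import *
np.set_printoptions(precision=4,suppress=True)
T,s=pose();print(T[:3,3],s["contact_force"]);save("wrist","w17");save("side","sd17");save("scene","s17")
E
```

```text
t: 21.73
position: [0.6102, -0.0592, 0.2274]
tcp_rot: [0.007, 0.776, -0.005, 0.63]
contact_force: [-0.6, -0.4, -0.6]
gripper_width: 0.0746
t: 22.4
position: [0.5483, -0.2205, 0.2548]
tcp_rot: [0.009, 0.708, -0.005, 0.706]
contact_force: [0.5, 1.2, -0.1]
gripper_width: 0.0745
[ 0.5483 -0.2205  0.2548] [ 0.4622  1.1692 -0.0898]
```

View pics/w17.png

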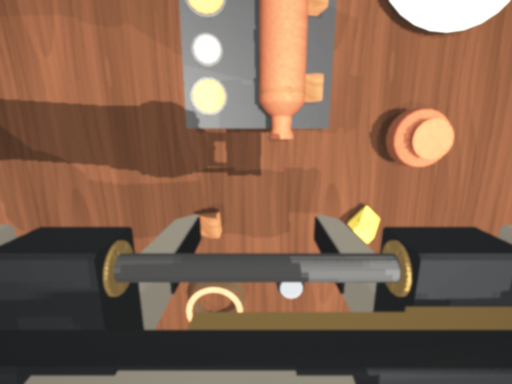

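View pics/s17.png

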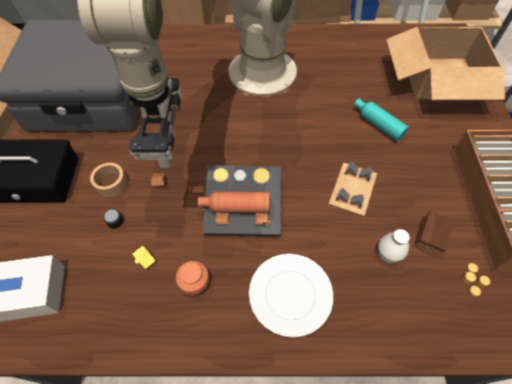

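View pics/sd17.png

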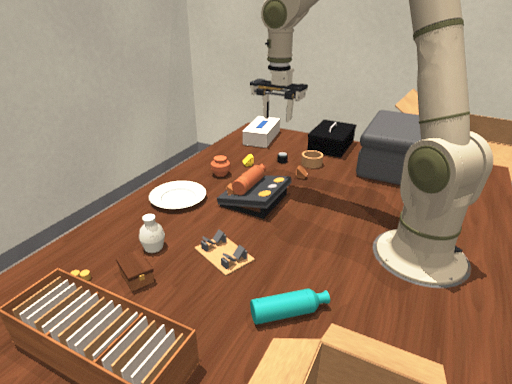

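Run:
```python
from h import *
np.set_printoptions(precision=1,suppress=True)
p,K,M=load("s17")
f=7;img=cv2.resize(p[180:240,190:290],None,fx=f,fy=f,interpolation=cv2.INTER_CUBIC)
for yy,r,col in [(70,27,(255,0,0)),(-70,27,(0,255,0)),(-111,15,(255,255,0))]:
    for a in np.radians(range(0,360,10)):
        q=(proj(K,M,tow((18.8+r*np.cos(a),yy,27+r*np.sin(a))))-[190,180]+.4)*f;cv2.circle(img,tuple(q.astype(int).tolist()),1,col,-1)
for d in [(70,36,28),(70,66,28),(70,-36,28),(70,-66,28),(95,100,0),(95,-100,0)]:
    q=(proj(K,M,tow(d))-[190,180]+.4)*f;cv2.circle(img,tuple(q.astype(int).tolist()),2,(255,0,255),-1)
cv2.imwrite("pics/c27.png",img)
```

```text
(no output)
```

View pics/c27.png

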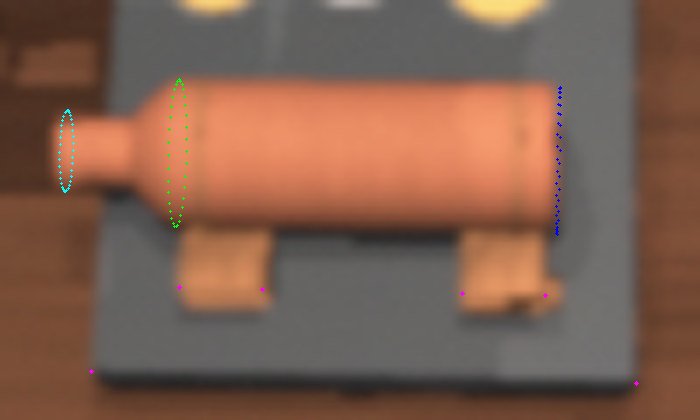

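Run:
```python
from rig import env
print(env.job_done())
```

```text
the job is handed in; nothing more can be done
None
```

The chock is pressed home and the vase is lying across the slope against both chocks. I handed the job in at about 22.5 s of the 61 s allowed.

- **Chock:** I took the brown chock with its tab on the +y side and pressed it into the pocket until it stopped. The push reached about 30 N, above the 5–20 N it was said to need. A later wrist picture shows its tab flush in the foam, and the scene picture shows it level with the fixed chock.
- **Vase:** I lifted it from the cradle, set it down on the foam and slid it down the slope until it bore on the chocks with about 5–8 N. At first more of the load was on the loose chock. After a 0.4° turn the twist on the gripper changed sign, so I took it as bearing on both and opened the fingers slowly. It stayed where it was.
- **Last checks:** With the arm well clear, pictures show the vase against both chocks and centred to about 1–2 mm, mouth towards the fixed chock. The other things look where they were.
- **Disagreements:** When I felt the contact, the tool read deck x of about 18 mm instead of 18.8 mm. The side camera was also about 1.5 pixels off the wrist measurements. Both fit the stated 2 mm calibration.

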